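# Bed a cracked phone glass with a pressing wheel

### The job

Bed the cracked phone glass on its springy pad with the pressing wheel: pinch the ends of its axle pin, on which it turns freely, and roll it upright on its rim, without lifting it or letting it skid, from the rest where it stands, once over the whole length of the glass and into the empty rest at the other end of the board, where you leave it standing by itself. All along the glass keep the wheel pressed on it with about 12 N (under 6 N the glass does not bed, over 18 N it breaks), and set the wheel down gently in the rest. The wheel makes one full turn, so the raised rib on its face must point down at the middle of the glass and up again at the end; leave the other things on the stool alone.

Things in the scene. Friction and masses are not known exactly. Their poses are not given: they have to be found in the camera images.
- wheel: Pressing wheel, the only upright disc: black rubber tyre 68 mm in diameter and 16 mm wide, aluminium sides, 0.2 to 0.3 kg. Origin at its centre, 34 mm above what it stands on. Its x axis lies along the axle pin; its z axis points to the rib on its side faces and is up at the start, when it stands in the rest at rest_start.
- axle_end (a point): Middle of one flat end of the wheel's steel axle pin, 16 mm from the wheel's centre. The pin, 12 mm in diameter, sticks out 8 mm on both sides of the tyre (32 mm from end to end). The wheel turns freely on it in a bearing, so the pin can be pinched firmly by its two ends (20 to 50 N) while the wheel rolls.
- rib (a point): Middle of the raised dark rib (16 mm radial, 6 mm wide, 2 mm high) on the wheel's side face, 19 mm from the axle; an equal one is on the other face. It is straight above the axle at the start.
- board: Wooden holding board, fixed on the stool, 306 mm long (its y axis) by 100 mm wide (x axis), top surface 20 mm above the stool; origin at the middle of its underside, z up. The glass lies in its middle, a rest for the wheel is at each end. The wheel rolls along the centre line from +y to -y.
- glass_mid (a point): Fixed point of the board's top level at the middle of the glass (it does not show the glass's height). The green cracked glass is 140 mm along the track (70 mm either way) by 72 mm. Its unloaded top lies 0.5 to 10 mm above this level, other each time, to be felt; its springy pad (part of the board) gives 1 mm per 10 N, up to 6 mm. 24-degree ramps run down from its ends to 92 mm from here.
- rest_start (a point): Middle of the rest where the wheel stands at the start, on the board's top (20 mm above the stool), at board y = +107 mm. A rest is the flat between a round steel ridge 1.2 mm high (8 mm round bar) across the track, 11 mm from the rest's middle towards the glass, and a wooden end stop 18 mm high, its face 35.5 mm outwards of the middle. The wheel has about 1.5 mm of play either way.
- rest_far (a point): Middle of the empty rest where the wheel must end, made like the first, on the board's top, at board y = -107 mm: 214 mm from rest_start, one turn of the wheel.
- tray: Bystander: white plastic screw tray, 80 x 110 x 18 mm, origin under its middle.
- clamp_block: Bystander: wooden block 50 x 60 x 40 mm with a steel spring clamp on it (65 mm high in all), origin under its middle.
- spudger: Bystander: flat aluminium spudger, 140 mm long, 5 mm thick, origin under its middle.
- hexkey: Bystander: short steel hex key, 60 x 22 mm, 6 mm thick, origin at the middle of its long leg.

How it is judged:
On the way, in this order (a step that is already met when the one before it is completed fails the run):
1. the wheel presses on the first third of the glass with over 6 N (y of wheel in the frame of board between 0.025 and 0.07 m and contact force between wheel and board above 6 N), for 0.2 s.
2. the wheel presses on the middle third with over 6 N, its rib turned to point down (within 37 degrees) (y of wheel in the frame of board between -0.025 and 0.025 m and contact force between wheel and board above 6 N and angle between wheel's own z axis and vertical above 2.5 rad), for 0.2 s.
3. the wheel presses on the last third with over 6 N (y of wheel in the frame of board between -0.07 and -0.025 m and contact force between wheel and board above 6 N), for 0.2 s.
At the end, for the whole second after the job is handed in: The wheel stands by itself, at rest and released, on its rim in the far rest (centre within 8 mm of the rest's middle, 34 mm above the board's top within 4 mm), its axle pin across the track within 11 degrees and its rib on top within 34 degrees (horizontal distance between wheel and rest_far below 0.008 m and z of wheel in the frame of board between 0.05 and 0.058 m and angle between wheel's own z axis and vertical below 0.6 rad and angle between the x axis of wheel and the x axis of board, either way round below 0.2 rad and linear speed of wheel below 0.02 m/s and contact force between the fingers and wheel below 0.1 N); the robot touches nothing.
It fails at once if the wheel is pressed on the glass with more than 18 N (y of wheel in the frame of board between -0.075 and 0.075 m and contact force between wheel and board above 18 N).
It fails at once if the wheel is forced against the board, a ridge or an end stop with more than 40 N (contact force between wheel and board above 40 N).
It fails at once if the wheel loses its pressure (under 5 N) within 45 mm of the middle of the glass (y of wheel in the frame of board between -0.045 and 0.045 m and contact force between wheel and board below 5 N).
It fails at once if the wheel is lifted (centre over 55 mm above the board's top), or tips by more than 20 degrees or falls flat (z of wheel in the frame of board above 0.075 m or angle between wheel's own x axis and vertical below 1.22 rad or angle between wheel's own x axis and vertical above 1.92 rad).
It fails at once if a bystander is moved by more than 20 mm (distance of any of tray, clamp_block, spudger, hexkey from where it was at the start of the episode above 0.02 m).
It also fails if it takes over 72 s, if anything falls off the work surface, if the arm or the gripper's body presses on something with over 40 N, if the wrist force passes 120 N, or if a joint passes its speed limit or range.

### The arm

A 6-joint arm with a two-finger parallel gripper is mounted at the origin on the work surface. World frame = base frame: x ahead of the robot, y to its left, z up, the work surface at z = 0. Lengths are in m, angles in rad, forces in N, time in s.
With the tool pointing down it reaches from about 0.375 to 0.9 m from the base axis. Payload 3.1 kg.
Tool frame: the origin (TCP) lies at the centre of the arm's flange, where the gripper is bolted on; the fingertips stand 182 mm ahead of it and the grasp point (between the pads) lies 164 mm ahead of it; z points along the fingers, x is the direction in which the jaws open and shut, and the axes are right-handed (so a half turn about z gives the same grasp; the last joint's range is limited). The gripper opens to 87 mm and grips with 3 to 60 N. Pads are 19 mm wide; open, the fingers measure 117 mm over their backs; the gripper's body (75 mm by 190 mm) begins 51 mm behind the grasp point.
Start: joints at [-1.337, 0.527, 1.433, -0, 1.181, -0.178], TCP at [0.251, -0.572, 0.405] pointing down, gripper open.
Joint ranges: [-3.08, 3.08], [-0.75, 2.2], [0.22, 2.44], [-1.43, 4.57], [0, 2.65], [-2.85, 2.85]. Speed limits (rad/s): [2.79, 2.79, 3.14, 3.14, 3.14, 3.14].

### API

Orientations are given as a unit quaternion [x, y, z, w].
In Python, from rig import status, eyes, robot gives the robot as it stands. The module is installed in compiled form; this text tells all that it offers.
- The arm moves only by the tool step_arm, never from a script. Its argument "steps" is a list of rows, each a list of 7 numbers: the closure, from -1 (fully open) to 1 (shut), so that 0 is half open, then the shift along the tool's x, y, z each as a share of 0.025 m, from -1 to 1, then the turn, a rotation vector about the tool's x, y, z each as a share of 8 degrees, from -1 to 1. In form: [[jaw, dx, dy, dz, rx, ry, rz], ...]. A call has exactly 10 rows; each row shifts and turns the commanded pose from where the row before left it, along the tool's axes as they then stand; what a row does not reach is not made up. A row lasts 1/10 s, in which the tool goes at most 50 mm and 8.59 degrees, less where a joint would pass 70% of its speed; a pose out of reach is approached as far as the arm can. A call with a number of a shift or a turn outside -1 to 1 is refused whole. A call with a gripper value outside its range is refused whole. The fingers move at their own pace and stop on an object; "squeeze" is the grip in N (left out, the last holds). Time passes only in rows, so rows that do not move let the fingers close, or fill a call up. It gives the time, the measured TCP pose, the force and the opening at its end, in the units of the state.
- status.get_obs(): the state, without advancing time (a new reading comes with each control period).
- eyes.camera(name): name is "side" or "top" or "wrist"; returns (picture, depth): 420x560x3 uint8, red, green, blue; 420x560 float32, m along the optical axis (not along the pixel's ray), 0 where there is no reading.
- eyes.camera_info(name): a dict with "K" (3x3 intrinsics, pixels), "R" (3x3) and "t" (3): a world point X has camera coordinates R X + t. Camera axes: x right, y down, z forward; pixel columns grow to the right and rows downward; lengths in m; the calibration is good to about 2 mm. The wrist camera is an equidistant fisheye: a pixel r from the principal point sees the ray r / f radians off the axis. A picture is of the moment at which its call begins: read the wrist's pose just before it. camera_info takes no time and is no camera call; for the wrist camera it gives the pose at the moment of the call.
- robot.hand_in(): hands the job in, once; it reports no verdict.
The state is a dict: "time": time; "q": joint angles; "joint_velocities": joint speeds; "joint_torque": joint torques, N m; "position": TCP position; "tool_rot": TCP orientation; "ft_force": force on the tool from outside, world axes, zero at the start; "moment": the same for the moment, N m; "grip_width": finger opening in m.
Only numpy, scipy, OpenCV 4.12 (cv2) and the standard library are available. Lean on these libraries where they do the work, as an engineer would, in place of code of your own. Each camera call takes 0.05 s, during which the arm holds its last target.

## Working session

There is one attempt and no reset: what is moved stays moved. The work goes in short steps, Python scripts to look and compute and a tool call to move; the robot and the scene stay as the last step left them, time stands still between calls to the robot, and variables do not carry over. Pictures are saved under pics/ and viewed, and the job is handed in when it is done.

Besides the shell and the picture viewer there is one more tool, called after "Request:" as name(argument=value, ...) on one line, values as JSON. step_arm: Moves the arm, as the interface text tells. Its arguments: {"type":"object","properties":{"steps":{"type":"array"},"squeeze":{"type":"number"}},"required":["steps"]}

```bash
mkdir -p pics; ls; python3 - <<'E'
from rig import status, eyes, robot
import cv2, numpy as np
o=status.get_obs()
for k,v in o.items(): print(k,np.round(v,4))
for n in ["side","top","wrist"]:
    i=eyes.camera_info(n); print(n,np.round(i['K'],2).tolist(),np.round(i['R'],4).tolist(),np.round(i['t'],4))
for n in ["side","top"]:
    p,d=eyes.camera(n); cv2.imwrite(f"pics/{n}0.png",p[:,:,::-1]); np.savez(f"{n}0.npz",p=p,d=d)
E
```

```text
pics
time 0.0
q [-1.3365  0.5285  1.4339 -0.      1.1814 -0.1785]
joint_velocities [ 0.0016 -0.0005 -0.0002  0.0013 -0.0005  0.0003]
joint_torque [ 1.20000e-03 -4.40035e+01 -1.76591e+01  6.34000e-02  5.82000e-02
 -2.00000e-04]
position [ 0.2507 -0.5721  0.4038]
tool_rot [ 8.370e-01 -5.472e-01 -8.000e-04 -8.000e-04]
ft_force [ 0.2393 -0.4124  0.0319]
moment [-0.021  -0.0379 -0.0032]
grip_width 0.0871
side [[528.06, 0.0, 280.45], [0.0, 528.06, 204.73], [0.0, 0.0, 1.0]] [[0.8413, -0.5405, 0.0091], [-0.3809, -0.6046, -0.6996], [0.3837, 0.5851, -0.7145]] [-0.5445  0.3076  0.6465]
top [[469.12, 0.0, 280.75], [0.0, 469.12, 215.13], [0.0, 0.0, 1.0]] [[0.0281, -0.9996, 0.0025], [-0.9973, -0.0282, -0.0676], [0.0677, -0.0006, -0.9977]] [-0.0079  0.6522  0.9277]
wrist [[325.19, 0.0, 277.65], [0.0, 325.19, 208.89], [0.0, 0.0, 1.0]] [[0.4012, -0.916, -0.0024], [-0.8753, -0.3841, 0.2937], [-0.27, -0.1157, -0.9559]] [-0.6237 -0.0366  0.3915]
```

View pics/side0.png

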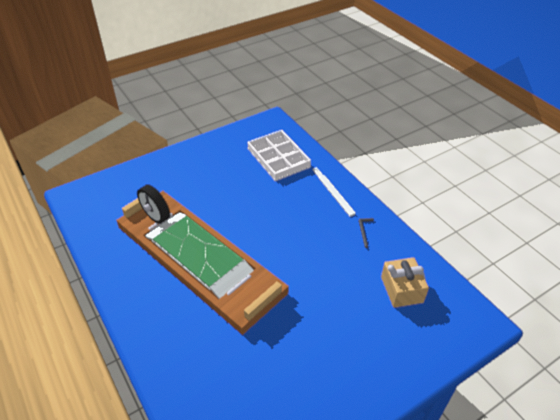

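View pics/top0.png

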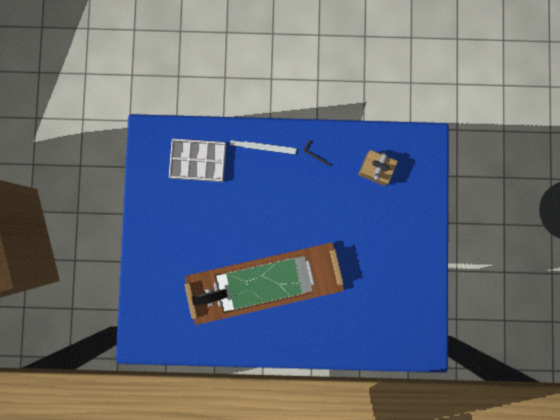

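The top view shows the board from about (187,277) to (344,289), with the wheel at its left end near (208,297) and the far rest at its right end near (325,268). The bystanders lie along the top edge, well clear of the track. Next I'll measure.

```bash
cat > h.py <<'E'
import numpy as np, cv2
from rig import status, eyes, robot
def info(n):
    i=eyes.camera_info(n); return np.array(i['K']),np.array(i['R']),np.array(i['t'])
def ray(n,u,v,I=None):
    K,R,t=I or info(n)
    d=np.linalg.inv(K)@np.array([u,v,1.0]); return -R.T@t, R.T@d
def onplane(n,u,v,z,I=None):
    c,d=ray(n,u,v,I); return c+d*(z-c[2])/d[2]
def cloud(n,d):
    K,R,t=info(n); v,u=np.mgrid[:d.shape[0],:d.shape[1]]
    P=np.stack([(u-K[0,2])/K[0,0]*d,(v-K[1,2])/K[1,1]*d,d],-1)
    return (P-t)@R
E
python3 - <<'E'
from h import *
for n in ["top","side"]:
    z=np.load(n+"0.npz"); p,d=z['p'],z['d']; C=cloud(n,d)
    hsv=cv2.cvtColor(p,cv2.COLOR_RGB2HSV)
    blue=(hsv[...,0]>105)&(hsv[...,0]<130)&(hsv[...,1]>200)&(d>0)
    print(n,"blue z",np.percentile(C[blue][:,2],[10,50,90]))
    if n=="top":
      for (u,v) in [(192,300),(290,285),(250,285),(338,265),(320,268),(305,275),(222,293),(205,298),(330,250)]:
        print((u,v),np.round(C[v,u],4))
E
python3 - <<'E'
import cv2
a=cv2.imread('pics/top0.png')[225:340,170:360]
cv2.imwrite('pics/topc.png',cv2.resize(a,None,fx=4.2,fy=4.2,interpolation=cv2.INTER_CUBIC))
a=cv2.imread('pics/side0.png')[175:340,105:300]
cv2.imwrite('pics/sidec.png',cv2.resize(a,None,fx=3.6,fy=3.6,interpolation=cv2.INTER_CUBIC))
E
```

```text
top blue z [-0.00340295 -0.0011797   0.00104851]
(192, 300) [0.4824 0.175  0.0661]
(290, 285) [ 0.5127 -0.012   0.0251]
(250, 285) [0.5102 0.0681 0.0228]
(338, 265) [ 0.5555 -0.1056  0.0371]
(320, 268) [ 0.5479 -0.0717  0.0191]
(305, 275) [ 0.5328 -0.042   0.0158]
(222, 293) [0.4977 0.1177 0.0715]
(205, 298) [0.4888 0.1476 0.0843]
(330, 250) [ 0.5846 -0.0909  0.0209]
side blue z [-0.41339634 -0.00054963  0.00111777]
```

View pics/topc.png

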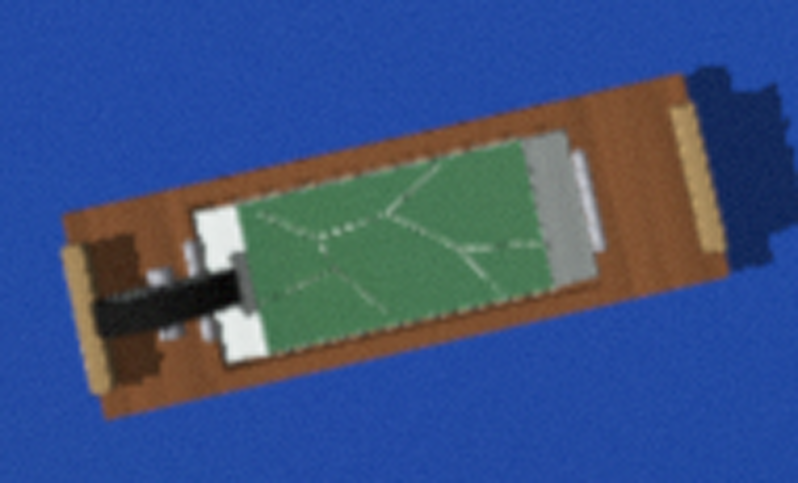

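View pics/sidec.png

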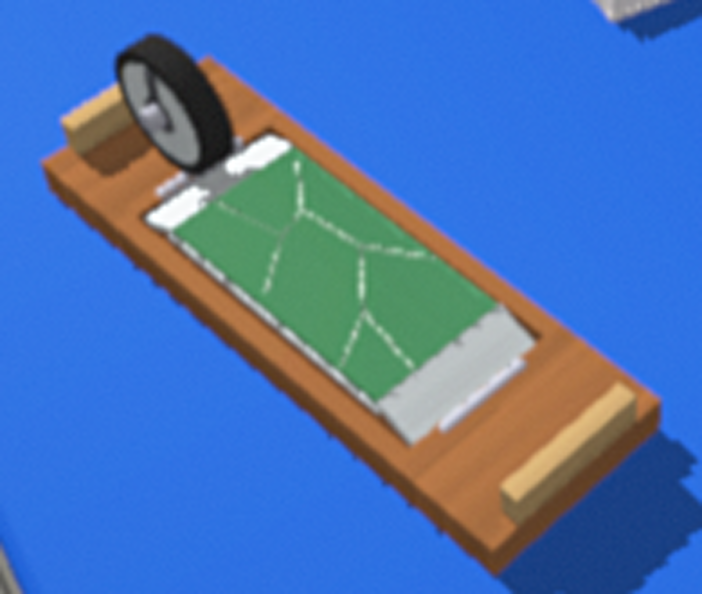

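```bash
python3 - <<'E'
from h import *
for n in ["top","side"]:
    z=np.load(n+"0.npz"); p,d=z['p'],z['d']; I=info(n)
    hsv=cv2.cvtColor(p,cv2.COLOR_RGB2HSV).astype(int)
    blue=(hsv[...,0]>100)&(hsv[...,0]<135)&(hsv[...,1]>120)
    green=((hsv[...,0]>60)&(hsv[...,0]<90)&(hsv[...,1]>60)).astype(np.uint8)
    brown=((hsv[...,0]<25)&(hsv[...,1]>100)).astype(np.uint8)
    x0,x1,y0,y1=(180,350,235,330) if n=="top" else (110,295,180,335)
    m=np.zeros_like(green); m[y0:y1,x0:x1]=(~blue[y0:y1,x0:x1])
    if n=="top":
        c=max(cv2.findContours(m,0,1)[0],key=cv2.contourArea)
        r=cv2.boxPoints(cv2.minAreaRect(c)); print("px",r.round(1).tolist())
        W=np.array([onplane(n,u,v,0.02,I)[:2] for u,v in r]); print(W.round(4).tolist())
        e=[W[(i+1)%4]-W[i] for i in range(4)]; print([round(float(np.linalg.norm(x)),4) for x in e],[round(float(np.degrees(np.arctan2(x[1],x[0]))),2) for x in e], W.mean(0))
    g=np.zeros_like(green); g[y0:y1,x0:x1]=green[y0:y1,x0:x1]
    g=cv2.morphologyEx(g,cv2.MORPH_CLOSE,np.ones((5,5),np.uint8))
    c=max(cv2.findContours(g,0,1)[0],key=cv2.contourArea)
    hl=cv2.approxPolyDP(c,4,True)[:,0]
    for h in (0.022,0.026,0.03):
      W=np.array([onplane(n,u,v,h,I)[:2] for u,v in c[:,0]],np.float32); rr=cv2.minAreaRect(W*1000); print(n,"glass",h,rr)
    C=cloud(n,d); k=cv2.erode(g,np.ones((5,5)))>0
    print("glass z",C[k][:,2].mean(), len(C[k]))
    b=cv2.erode(brown*m,np.ones((3,3)))>0; b&=(d>0); zz=C[b][:,2]; zz=zz[(zz>0.005)&(zz<0.035)]; print("brown z",zz.mean(),len(zz))
    A=np.c_[C[k][:,:2],np.ones(k.sum())]; print("glass plane",np.linalg.lstsq(A,C[k][:,2],rcond=None)[0])
    bb=np.zeros_like(blue); bb[y0-15:y1+15,x0-15:x1+15]=True; bb&=blue; print("blue local",np.median(C[bb&(d>0)][:,2]))
E
```

```text
px [[181.3000030517578, 275.8999938964844], [333.6000061035156, 241.0], [344.8999938964844, 290.5], [192.60000610351562, 325.3999938964844]]
[[0.5243, 0.2069], [0.6029, -0.0979], [0.5044, -0.1227], [0.4268, 0.1801]]
[0.3148, 0.1016, 0.3126, 0.1011] [-75.53, -165.88, 104.37, 15.37] [0.5146043  0.04162206]
top glass 0.022 ((514.5696411132812, 41.2952880859375), (70.45329284667969, 139.09364318847656), 14.469987869262695)
top glass 0.026 ((514.8792724609375, 41.1673698425293), (70.15592193603516, 138.50656127929688), 14.469996452331543)
top glass 0.03 ((515.1888427734375, 41.0394401550293), (69.85855865478516, 137.91944885253906), 14.469938278198242)
glass z 0.029988094110961216 1964
brown z 0.01921036294661291 2372
glass plane [ 0.94088135  0.08469326 -0.4580682 ]
blue local -0.0012233904178195454
side glass 0.022 ((513.2074584960938, 42.90875244140625), (71.61060333251953, 139.13385009765625), 14.578965187072754)
side glass 0.026 ((512.0801391601562, 39.700279235839844), (71.17666625976562, 138.29078674316406), 14.5789155960083)
side glass 0.03 ((510.952880859375, 36.49173355102539), (70.74274444580078, 137.4476318359375), 14.578914642333984)
glass z 0.028111888677722928 2339
brown z 0.019532086320943994 3671
glass plane [-0.72506907 -0.47590798  0.4157218 ]
blue local -0.00024083260026846326
```

```bash
python3 - <<'E'
from h import *
th=np.radians(14.5); c0=np.array([0.5141,0.0412]); ex=np.array([np.cos(th),np.sin(th)]); ey=np.array([-np.sin(th),np.cos(th)])
for n in ["top","side"]:
    z=np.load(n+"0.npz"); C=cloud(n,z['d']); ok=z['d']>0.1
    P=C[ok]; bx=(P[:,:2]-c0)@ex; by=(P[:,:2]-c0)@ey
    def med(s): 
        q=P[s][:,2]; q=q[np.abs(q-0.02)<0.03]; return round(float(np.median(q)),4),len(q),round(float(q.std()),4)
    print(n)
    if n=="top":
        print("side strips",med((np.abs(by)<60e-3)&(bx>.04)&(bx<.048)),med((np.abs(by)<60e-3)&(bx<-.04)&(bx>-.048)))
    for lo in range(-140,150,10):
        s=(by>lo/1e3)&(by<lo/1e3+.01); print(lo+5,"centre",med(s&(np.abs(bx)<.03)),"edge",med(s&(np.abs(bx)>.039)&(np.abs(bx)<.047)))
E
```

```text
top
side strips (0.0191, 235, 0.0017) (0.0188, 264, 0.003)
-135 centre (0.0187, 148, 0.0016) edge (0.0195, 40, 0.0017)
-125 centre (0.019, 150, 0.0018) edge (0.0186, 40, 0.0016)
-115 centre (0.0185, 145, 0.0016) edge (0.0193, 39, 0.0017)
-105 centre (0.0186, 149, 0.0017) edge (0.0183, 39, 0.0013)
-95 centre (0.0183, 148, 0.0024) edge (0.0185, 42, 0.0028)
-85 centre (0.0184, 145, 0.0021) edge (0.0176, 41, 0.0036)
-75 centre (0.0228, 148, 0.0022) edge (0.0184, 42, 0.0034)
-65 centre (0.0252, 149, 0.0018) edge (0.019, 41, 0.0034)
-55 centre (0.0252, 151, 0.0015) edge (0.0188, 41, 0.0034)
-45 centre (0.0253, 150, 0.0016) edge (0.0184, 42, 0.004)
-35 centre (0.025, 150, 0.0018) edge (0.0187, 39, 0.0035)
-25 centre (0.0251, 149, 0.0017) edge (0.0189, 43, 0.004)
-15 centre (0.0253, 151, 0.0017) edge (0.0188, 40, 0.0035)
-5 centre (0.025, 150, 0.0016) edge (0.0188, 42, 0.0039)
5 centre (0.0252, 152, 0.0017) edge (0.019, 41, 0.004)
15 centre (0.025, 153, 0.0018) edge (0.0187, 43, 0.0036)
25 centre (0.0253, 151, 0.0018) edge (0.0185, 42, 0.0037)
35 centre (0.0252, 150, 0.0018) edge (0.0185, 40
[... 1621 characters left out ...]
02, 39, 0.0013)
35 centre (0.0263, 171, 0.001) edge (0.0196, 39, 0.0012)
45 centre (0.0264, 168, 0.0011) edge (0.02, 42, 0.0009)
55 centre (0.026, 158, 0.0012) edge (0.0201, 35, 0.0008)
65 centre (0.0261, 161, 0.0011) edge (0.0198, 37, 0.0013)
75 centre (0.0245, 146, 0.0095) edge (0.0196, 40, 0.0015)
85 centre (0.0197, 131, 0.0091) edge (0.0193, 38, 0.0015)
95 centre (0.0199, 141, 0.0086) edge (0.02, 42, 0.0013)
105 centre (0.0202, 98, 0.0086) edge (0.02, 39, 0.001)
115 centre (0.0202, 74, 0.0052) edge (0.0194, 39, 0.0009)
125 centre (0.0203, 74, 0.0096) edge (0.0196, 39, 0.0012)
135 centre (0.0203, 86, 0.0092) edge (0.02, 39, 0.001)
145 centre (0.0321, 156, 0.0067) edge (0.0198, 34, 0.0012)
```

```bash
cat >> h.py <<'E'
from scipy.spatial.transform import Rotation as Ro
def path(P0,phi0,P1,phi1,n):
    """rows of shifts (tool axes) for straight path & linear yaw, z-down tool"""
    P0,P1=np.array(P0,float),np.array(P1,float); st=(P1-P0)/n; dph=(phi1-phi0)/n; out=[]
    for i in range(n):
        p=np.radians(phi0+dph*i); x=np.array([np.cos(p),np.sin(p),0]); y=np.array([np.sin(p),-np.cos(p),0])
        out.append([round(float(st@x/.025),2),round(float(st@y/.025),2),round(float(-st[2]/.025),2),0,0,round(-dph/8,2)])
    return out
E
python3 - <<'E'
from h import *
r=path([.2507,-.5721,.4038],-66.35,[.4878,.1448,.34],14.5,31)
for x in r: print([-1]+x)
E
```

```text
[-1, -0.72, -0.65, 0.08, 0, 0, -0.33]
[-1, -0.69, -0.68, 0.08, 0, 0, -0.33]
[-1, -0.66, -0.71, 0.08, 0, 0, -0.33]
[-1, -0.63, -0.74, 0.08, 0, 0, -0.33]
[-1, -0.59, -0.77, 0.08, 0, 0, -0.33]
[-1, -0.56, -0.8, 0.08, 0, 0, -0.33]
[-1, -0.52, -0.82, 0.08, 0, 0, -0.33]
[-1, -0.48, -0.85, 0.08, 0, 0, -0.33]
[-1, -0.45, -0.87, 0.08, 0, 0, -0.33]
[-1, -0.41, -0.89, 0.08, 0, 0, -0.33]
[-1, -0.36, -0.9, 0.08, 0, 0, -0.33]
[-1, -0.32, -0.92, 0.08, 0, 0, -0.33]
[-1, -0.28, -0.93, 0.08, 0, 0, -0.33]
[-1, -0.24, -0.94, 0.08, 0, 0, -0.33]
[-1, -0.19, -0.95, 0.08, 0, 0, -0.33]
[-1, -0.15, -0.96, 0.08, 0, 0, -0.33]
[-1, -0.11, -0.97, 0.08, 0, 0, -0.33]
[-1, -0.06, -0.97, 0.08, 0, 0, -0.33]
[-1, -0.02, -0.97, 0.08, 0, 0, -0.33]
[-1, 0.03, -0.97, 0.08, 0, 0, -0.33]
[-1, 0.07, -0.97, 0.08, 0, 0, -0.33]
[-1, 0.11, -0.97, 0.08, 0, 0, -0.33]
[-1, 0.16, -0.96, 0.08, 0, 0, -0.33]
[-1, 0.2, -0.95, 0.08, 0, 0, -0.33]
[-1, 0.24, -0.94, 0.08, 0, 0, -0.33]
[-1, 0.29, -0.93, 0.08, 0, 0, -0.33]
[-1, 0.33, -0.92, 0.08, 0, 0, -0.33]
[-1, 0.37, -0.9, 0.08, 0, 0, -0.33]
[-1, 0.41, -0.88, 0.08, 0, 0, -0.33]
[-1, 0.45, -0.86, 0.08, 0, 0, -0.33]
[-1, 0.49, -0.84, 0.08, 0, 0, -0.33]
```

Request:
step_arm(steps=[[-1, -0.72, -0.65, 0.08, 0, 0, -0.33], [-1, -0.69, -0.68, 0.08, 0, 0, -0.33], [-1, -0.66, -0.71, 0.08, 0, 0, -0.33], [-1, -0.63, -0.74, 0.08, 0, 0, -0.33], [-1, -0.59, -0.77, 0.08, 0, 0, -0.33], [-1, -0.56, -0.8, 0.08, 0, 0, -0.33], [-1, -0.52, -0.82, 0.08, 0, 0, -0.33], [-1, -0.48, -0.85, 0.08, 0, 0, -0.33], [-1, -0.45, -0.87, 0.08, 0, 0, -0.33], [-1, -0.41, -0.89, 0.08, 0, 0, -0.33]])

```text
time: 1.1
position: [0.3267, -0.3402, 0.3844]
tool_rot: [0.94, -0.341, -0.0, -0.0]
ft_force: [0.1, -0.1, 0.5]
grip_width: 0.0871
```

Request:
step_arm(steps=[[-1, -0.36, -0.9, 0.08, 0, 0, -0.33], [-1, -0.32, -0.92, 0.08, 0, 0, -0.33], [-1, -0.28, -0.93, 0.08, 0, 0, -0.33], [-1, -0.24, -0.94, 0.08, 0, 0, -0.33], [-1, -0.19, -0.95, 0.08, 0, 0, -0.33], [-1, -0.15, -0.96, 0.08, 0, 0, -0.33], [-1, -0.11, -0.97, 0.08, 0, 0, -0.33], [-1, -0.06, -0.97, 0.08, 0, 0, -0.33], [-1, -0.02, -0.97, 0.08, 0, 0, -0.33], [-1, 0.03, -0.97, 0.08, 0, 0, -0.33]])

```text
time: 2.1
position: [0.4013, -0.1092, 0.3645]
tool_rot: [0.993, -0.117, -0.0, -0.0]
ft_force: [-0.0, 0.1, 0.2]
grip_width: 0.0869
```

Request:
step_arm(steps=[[-1, 0.07, -0.97, 0.08, 0, 0, -0.33], [-1, 0.11, -0.97, 0.08, 0, 0, -0.33], [-1, 0.16, -0.96, 0.08, 0, 0, -0.33], [-1, 0.2, -0.95, 0.08, 0, 0, -0.33], [-1, 0.24, -0.94, 0.08, 0, 0, -0.33], [-1, 0.29, -0.93, 0.08, 0, 0, -0.33], [-1, 0.33, -0.92, 0.08, 0, 0, -0.33], [-1, 0.37, -0.9, 0.08, 0, 0, -0.33], [-1, 0.41, -0.88, 0.08, 0, 0, -0.33], [-1, 0.45, -0.86, 0.08, 0, 0, -0.33]])

```text
time: 3.1
position: [0.4744, 0.1228, 0.3444]
tool_rot: [0.994, 0.113, -0.0, -0.0]
ft_force: [0.6, 0.6, 0.6]
grip_width: 0.087
```

```bash
python3 - <<'E'
from h import *
o=status.get_obs(); print(np.round(o['position'],4),np.round(o['tool_rot'],4))
p,d=eyes.camera("wrist"); np.savez("w1.npz",p=p,d=d,R=info("wrist")[1],t=info("wrist")[2]); cv2.imwrite("pics/w1.png",p[:,:,::-1])
o=status.get_obs(); print(np.round(o['position'],4),np.round(o['tool_rot'],4),o['time'])
E
```

```text
[0.4744 0.1228 0.3444] [ 9.936e-01  1.129e-01 -4.000e-04 -0.000e+00]
[0.4754 0.1251 0.3444] [ 9.935e-01  1.140e-01  9.000e-04 -1.000e-03] 3.15
```

View pics/w1.png

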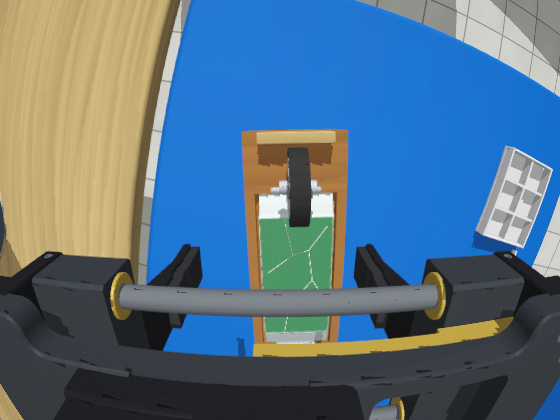

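```bash
cat >> h.py <<'E'
def fray(u,v,K,R,t):
    x,y=(u-K[0,2]),(v-K[1,2]); r=np.hypot(x,y); th=r/K[0,0]
    d=np.array([np.sin(th)*x/max(r,1e-9),np.sin(th)*y/max(r,1e-9),np.cos(th)]); return -R.T@t,R.T@d
def fplane(u,v,z,K,R,t):
    c,d=fray(u,v,K,R,t); return c+d*(z-c[2])/d[2]
E
python3 - <<'E'
from h import *
z=np.load("w1.npz"); K=info("wrist")[0]
for u,v in [(275,188),(321,187)]:
    print(fplane(u,v,.054,K,z['R'],z['t']))
print("glass corners",[fplane(u,v,.026,K,z['R'],z['t']).round(4) for u,v in [(259,219),(332,217),(263,333),(333,331)]])
a=cv2.imread("pics/w1.png")[125:235,235:355]; cv2.imwrite("pics/w1c.png",cv2.resize(a,None,fx=5,fy=5,interpolation=cv2.INTER_CUBIC))
# remaining path
o=status.get_obs(); q=o['tool_rot']; print(2*np.degrees(np.arctan2(q[1],q[0])))
E
```

```text
[0.46879069 0.14100559 0.054     ]
[0.50699958 0.15088799 0.054     ]
glass corners [array([0.4619, 0.101 , 0.026 ]), array([0.5308, 0.1189, 0.026 ]), array([ 0.4947, -0.0342,  0.026 ]), array([ 0.5733, -0.0147,  0.026 ])]
13.097555417925788
```

View pics/w1c.png

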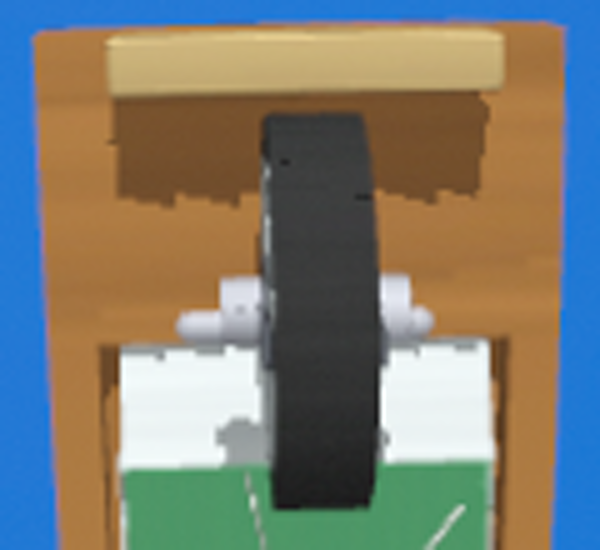

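```bash
python3 - <<'E'
from h import *
z=np.load("w1.npz"); K=info("wrist")[0]
P=[fplane(u,v,.054,K,z['R'],z['t']) for u,v in [(279,187),(317.3,186.5)]]; print(P,np.linalg.norm(P[0]-P[1]),(P[0]+P[1])/2)
e=P[1]-P[0]; print(np.degrees(np.arctan2(e[1],e[0])))
for c0 in ([.5141,.0412],[.5135,.0404]):
    th=np.radians(14.5); print(np.array(c0)+.107*np.array([-np.sin(th),np.cos(th)]))
# side view: pin near end
a=cv2.imread("pics/side0.png")[175:235,125:185]; cv2.imwrite("pics/sidew.png",cv2.resize(a,None,fx=9,fy=9,interpolation=cv2.INTER_CUBIC))
a=cv2.imread("pics/top0.png")[270:320,180:240]; cv2.imwrite("pics/topw.png",cv2.resize(a,None,fx=9,fy=9,interpolation=cv2.INTER_CUBIC))
E
```

```text
[array([0.47191621, 0.14263071, 0.054     ]), array([0.50376589, 0.15057037, 0.054     ])] 0.03282439442681607 [0.48784105 0.14660054 0.054     ]
13.997695088998736
[0.48730934 0.1447918 ]
[0.48670934 0.1439918 ]
```

View pics/sidew.png

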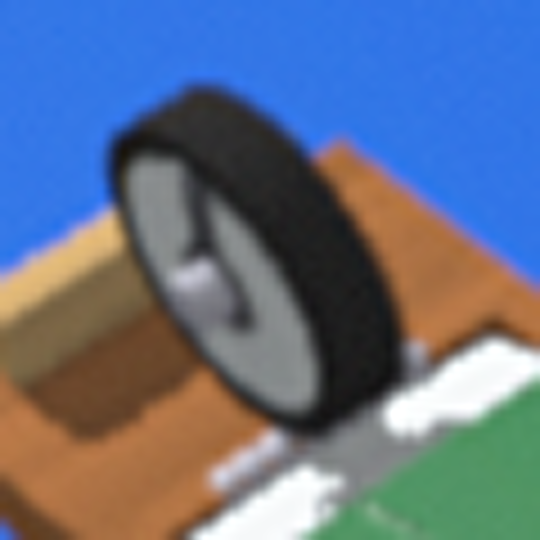

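View pics/topw.png

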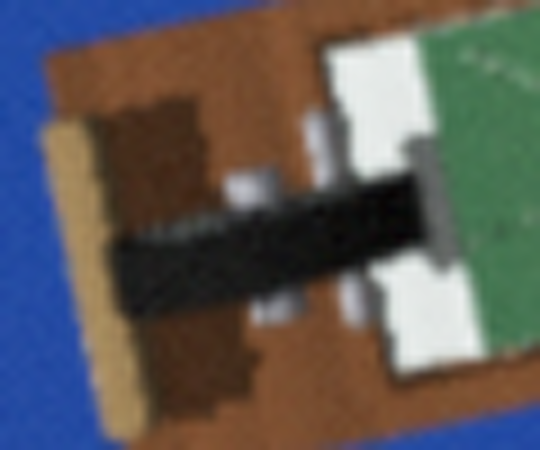

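```bash
python3 - <<'E'
from h import *
a=onplane("top",207.8,290.9,.056); b=onplane("top",210.9,304.2,.056); print(a,b,(a+b)/2,np.linalg.norm(a-b))
s=onplane("side",146.2,207.5,.054); th=np.radians(14.5); print(s, s[:2]+.016*np.array([np.cos(th),np.sin(th)]))
o=status.get_obs(); print(o['position'])
E
```

```text
[0.49939551 0.14709851 0.056     ] [0.47417469 0.14015034 0.056     ] [0.4867851  0.14362443 0.056     ] 0.026160409015501703
[0.47342433 0.14051063 0.054     ] [0.4889147  0.14451671]
[0.47539766 0.12509208 0.344401  ]
```

Request:
step_arm(steps=[[-1, 0.16, -0.16, 0.44, 0, 0, -0.04], [-1, 0.16, -0.17, 0.44, 0, 0, -0.04], [-1, 0.16, -0.17, 0.44, 0, 0, -0.04], [-1, 0.17, -0.17, 0.44, 0, 0, -0.05], [-1, 0, 0, 0, 0, 0, 0], [-1, 0, 0, 0, 0, 0, 0], [-1, 0, 0, 0, 0, 0, 0], [-1, 0, 0, 0, 0, 0, 0], [-1, 0, 0, 0, 0, 0, 0], [-1, 0, 0, 0, 0, 0, 0]])

```text
time: 4.15
position: [0.4863, 0.1418, 0.3011]
tool_rot: [0.992, 0.124, 0.0, 0.0]
ft_force: [0.0, -0.7, -0.1]
grip_width: 0.0868
```

```bash
python3 - <<'E'
from h import *
o=status.get_obs(); print(np.round(o['position'],4),np.round(o['tool_rot'],4),o['ft_force']); q=o['tool_rot']; print(2*np.degrees(np.arctan2(q[1],q[0])))
K,R,t=info("wrist")
p,d=eyes.camera("wrist"); np.savez("w2.npz",p=p,d=d,R=R,t=t); cv2.imwrite("pics/w2.png",p[:,:,::-1])
a=p[125:265,215:355,::-1]; cv2.imwrite("pics/w2c.png",cv2.resize(a,None,fx=4,fy=4,interpolation=cv2.INTER_CUBIC))
for dz in (.15,.164,.182): 
    T=Ro.from_quat(q).as_matrix(); g=o['position']+T@[0,0,dz]; X=R@g+t; th=np.arctan2(np.hypot(X[0],X[1]),X[2]); r=K[0,0]*th; print(dz, K[0,2]+r*X[0]/np.hypot(*X[:2]),K[1,2]+r*X[1]/np.hypot(*X[:2]))
E
```

```text
[0.4863 0.1418 0.3011] [9.923e-01 1.236e-01 4.000e-04 0.000e+00] [ 0.03625335 -0.67506101 -0.05793176]
14.203880948335978
0.15 280.2886981713004 293.34279385784095
0.164 280.0680706700592 278.70987568464807
0.182 279.82612013952075 262.8011713358975
```

View pics/w2.png

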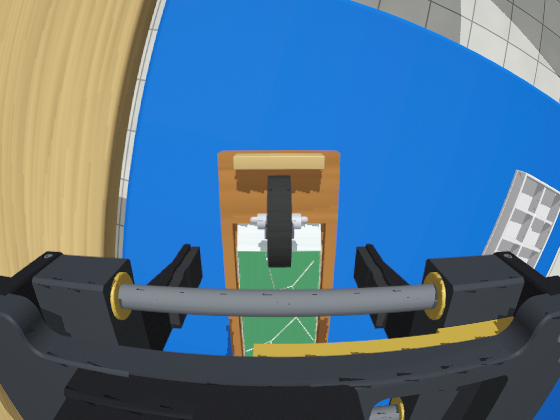

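View pics/w2c.png

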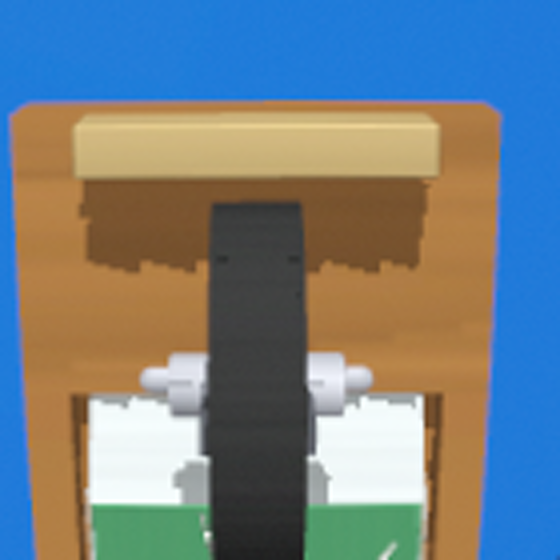

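```bash
python3 - <<'E'
from h import *
z=np.load("w2.npz"); K=info("wrist")[0]; I=(K,z['R'],z['t'])
P=[fplane(u,v,.055,*I) for u,v in [(257,221.2),(301,220.3)]]; e=P[1]-P[0]; print(P,np.linalg.norm(e),(P[0]+P[1])/2,np.degrees(np.arctan2(e[1],e[0])))
# stop face/board edges: yaw from stop, ramp edges
for nm,a,b,h in [("stop inner top",(74,177),(438,177),.038),("green edge",(92,508),(422,503),.0264),("ramp low",(88,400),(424,395),.02),("board back",(12,108),(500,106),.02)]:
    A=fplane(215+a[0]/4,125+a[1]/4,h,*I);B=fplane(215+b[0]/4,125+b[1]/4,h,*I); e=B-A; m=(A+B)/2
    th=np.radians(14.5); ey=np.array([-np.sin(th),np.cos(th)]); print(nm,m.round(4),np.linalg.norm(e).round(4),np.degrees(np.arctan2(e[1],e[0])).round(2),"along y rel c0",((m[:2]-[.5141,.0412])@ey).round(4), "x",((m[:2]-[.5141,.0412])@[np.cos(th),np.sin(th)]).round(4))
E
```

```text
[array([0.4701597, 0.1397088, 0.055    ]), array([0.50139595, 0.14831905, 0.055     ])] 0.03240122848090354 [0.48577783 0.14401392 0.055     ] 15.410839997589505
stop inner top [0.4772 0.1784 0.038 ] 0.0693 14.21 along y rel c0 0.1421 x -0.0014
green edge [0.4955 0.1072 0.0264] 0.0712 15.1 along y rel c0 0.0686 x -0.0015
ramp low [0.4898 0.129  0.02  ] 0.072 15.07 along y rel c0 0.0911 x -0.0015
board back [0.4744 0.1896 0.02  ] 0.0992 14.46 along y rel c0 0.1536 x -0.0012
```

Request:
step_arm(steps=[[-1, -0.02, -0.04, 0.6, 0, 0, -0.02], [-1, -0.01, -0.04, 0.6, 0, 0, -0.02], [-1, 0, 0, 0.6, 0, 0, 0], [-1, 0, 0, 0.6, 0, 0, 0], [-1, 0, 0, 0.5, 0, 0, 0], [-1, 0, 0, 0.4, 0, 0, 0], [-1, 0, 0, 0, 0, 0, 0], [-1, 0, 0, 0, 0, 0, 0], [-1, 0, 0, 0, 0, 0, 0], [-1, 0, 0, 0, 0, 0, 0]])

```text
time: 5.2
position: [0.4853, 0.1436, 0.2189]
tool_rot: [0.992, 0.127, 0.001, 0.0]
ft_force: [0.1, -0.2, 0.4]
grip_width: 0.0869
```

```bash
python3 - <<'E'
from h import *
o=status.get_obs(); print(np.round(o['position'],4),np.round(o['tool_rot'],4),o['ft_force'],o['moment']); q=o['tool_rot']; print(2*np.degrees(np.arctan2(q[1],q[0])))
K,R,t=info("wrist")
p,d=eyes.camera("wrist"); np.savez("w3.npz",p=p,d=d,R=R,t=t); cv2.imwrite("pics/w3.png",p[:,:,::-1])
p,d=eyes.camera("side"); cv2.imwrite("pics/s3.png",p[:,:,::-1])
o=status.get_obs(); print(np.round(o['position'],4),np.round(o['tool_rot'],4),o['ft_force'],o['moment'])
E
```

```text
[0.4853 0.1436 0.2189] [9.920e-01 1.265e-01 7.000e-04 0.000e+00] [ 0.14387128 -0.19414767  0.36613753] [ 0.01448913 -0.13109012 -0.0625733 ]
14.535454598515845
[0.4852 0.1436 0.2187] [9.920e-01 1.265e-01 5.000e-04 0.000e+00] [-0.307496   -0.15730913  0.08571131] [ 0.00558468 -0.09230005 -0.01343353]
```

View pics/w3.png

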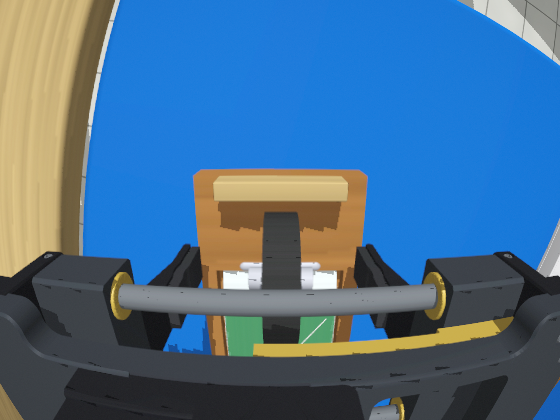

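View pics/s3.png

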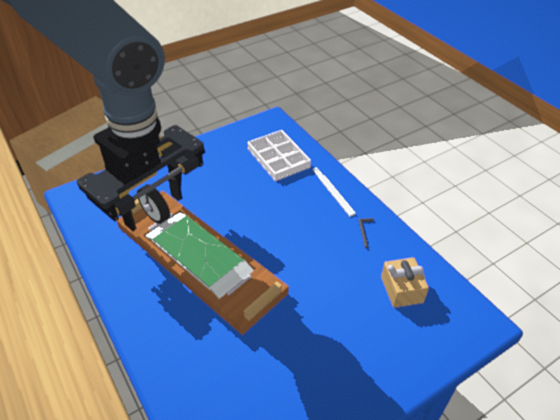

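Request:
step_arm(steps=[[0, 0, 0, 0, 0, 0, 0], [0.1, 0, 0, 0, 0, 0, 0], [0.2, 0, 0, 0, 0, 0, 0], [0.22, 0, 0, 0, 0, 0, 0], [0.25, 0, 0, 0, 0, 0, 0], [0.28, 0, 0, 0, 0, 0, 0], [0.32, 0, 0, 0, 0, 0, 0], [0.4, 0, 0, 0, 0, 0, 0], [0.6, 0, 0, 0, 0, 0, 0], [0.8, 0, 0, 0, 0, 0, 0]], squeeze=10)

```text
time: 6.3
position: [0.4854, 0.1436, 0.2183]
tool_rot: [0.992, 0.126, 0.0, -0.0]
ft_force: [0.9, 0.5, 0.1]
grip_width: 0.0318
```

Request:
step_arm(steps=[[1, 0, 0, 0, 0, 0, 0], [1, 0, 0, 0, 0, 0, 0], [1, 0, 0, 0, 0, 0, 0], [1, 0, 0, 0, 0, 0, 0], [1, 0, 0, 0, 0, 0, 0], [1, 0, 0, 0, 0, 0, 0], [1, 0, 0, 0, 0, 0, 0], [1, 0, 0, 0, 0, 0, 0], [1, 0, 0, 0, 0, 0, 0], [1, 0, 0, 0, 0, 0, 0]], squeeze=40)

```text
time: 7.3
position: [0.4853, 0.1436, 0.2183]
tool_rot: [0.992, 0.126, 0.0, 0.0]
ft_force: [1.8, -1.0, 0.2]
grip_width: 0.0313
```

```bash
python3 - <<'E'
from h import *
o=status.get_obs(); print(np.round(o['position'],4),np.round(o['tool_rot'],4),o['ft_force'],o['moment'],o['time'],o['grip_width'])
p,d=eyes.camera("side"); cv2.imwrite("pics/s4.png",cv2.resize(p[130:260,60:230,::-1],None,fx=4,fy=4))
o=status.get_obs(); print(np.round(o['position'],4),np.round(o['tool_rot'],4),o['ft_force'],o['moment'])
E
```

```text
[0.4853 0.1436 0.2183] [9.920e-01 1.264e-01 3.000e-04 0.000e+00] [ 1.75180723 -1.04423906  0.20087992] [ 0.0822939  -0.49971089 -0.05040246] 7.3 0.03134879303809581
[0.4853 0.1436 0.2183] [9.920e-01 1.264e-01 3.000e-04 0.000e+00] [1.72463024 0.45188355 1.74187952] [ 0.12720475 -0.55682401  0.01649861]
```

View pics/s4.png

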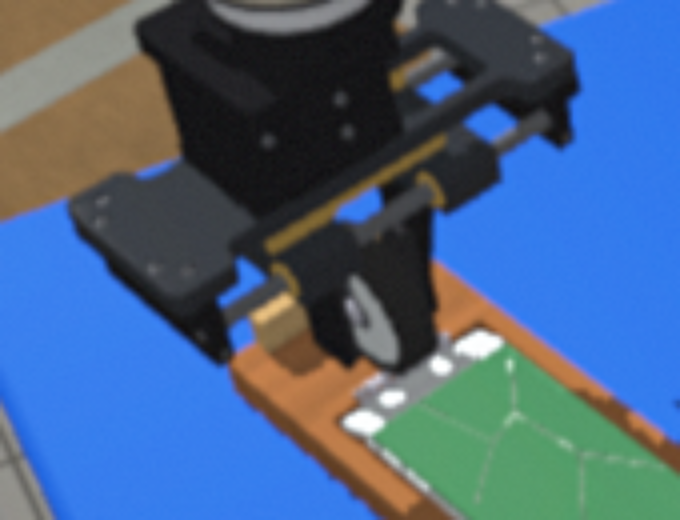

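Request:
step_arm(steps=[[1, 0, 0, 0.01, 0, 0, 0], [1, 0, 0, 0.01, 0, 0, 0], [1, 0, 0, 0, 0, 0, 0], [1, 0, 0, 0, 0, 0, 0], [1, 0, 0, 0, 0, 0, 0], [1, 0, 0, 0, 0, 0, 0], [1, 0, 0, 0, 0, 0, 0], [1, 0, 0, 0, 0, 0, 0], [1, 0, 0, 0, 0, 0, 0], [1, 0, 0, 0, 0, 0, 0]])

```text
time: 8.35
position: [0.4853, 0.1436, 0.2181]
tool_rot: [0.992, 0.126, 0.0, 0.0]
ft_force: [2.0, 0.2, 5.1]
grip_width: 0.0313
```

```bash
cat > st.py <<'E'
from h import *
c0=np.array([.5141,.0412]); th=np.radians(14.55); ex=np.array([np.cos(th),np.sin(th)]); ey=np.array([-np.sin(th),np.cos(th)])
S0=np.array([.4853,.1436])
def show(n=3):
    F=[]
    for i in range(n):
        o=status.get_obs(); F.append(o['ft_force'])
        if i<n-1: eyes.camera("side")
    F=np.array(F); q=o['tool_rot']; p=o['position']
    print("t %.2f"%o['time'],"pos",np.round(p,4),"yaw %.2f"%(2*np.degrees(np.arctan2(q[1],q[0]))),"tilt",np.round(np.degrees(2*np.array([q[2],q[3]])),2))
    print("rolled %.1f mm  x-off %.2f  y_board %.1f  dz %.2f mm"%(-(p[:2]-S0)@ey*1e3,(p[:2]-S0)@ex*1e3,107+(p[:2]-S0)@ey*1e3,(p[2]-.2183)*1e3))
    print("F",F.mean(0).round(2),"z:",F[:,2].round(1),"Fy_board",(F[:,:2]@ey).mean().round(2),"Fx",(F[:,:2]@ex).mean().round(2),"M",np.round(o['moment'],2),"grip",round(o['grip_width'],4))
show()
E
python3 st.py
```

```text
t 8.45 pos [0.4853 0.1436 0.2182] yaw 14.53 tilt [0.06 0.  ]
rolled -0.0 mm  x-off 0.02  y_board 107.0  dz -0.15 mm
F [1.72 0.17 4.91] z: [5.1 5.2 4.4] Fy_board -0.26 Fx 1.71 M [ 0.08 -0.42  0.02] grip 0.0313
```

```bash
cat > prof.py <<'E'
import numpy as np
def H(y,h=6.4):
    y=np.atleast_1d(np.abs(y)); s=np.arange(-34,34.01,.05)
    S=np.abs(y[:,None]+s[None]); z=np.zeros_like(S)
    z=np.where(S<92,h-(S-70)*np.tan(np.radians(24)),0); z=np.where(S<70,h,z)
    rb=np.abs(S-96)<4; z=np.where(rb,np.maximum(z,-2.8+np.sqrt(np.maximum(16-(S-96)**2,0))),z)
    z=np.where(S>142.5,18,z)
    return (z+np.sqrt(np.maximum(34**2-s**2,0))[None]-34).max(1)
def press(y):
    a=abs(y); return np.interp(a,[60,68,76,86,92,107],[2.2,2.0,1.5,1.0,0.9,0.5])
if __name__=="__main__":
    for y in list(range(109,60,-1)): print(y,H(y).round(2),(H(y)-press(y)).round(2))
E
python3 prof.py
```

```text
109 [0.] [-0.5]
108 [0.] [-0.5]
107 [0.] [-0.5]
106 [0.] [-0.53]
105 [0.12] [-0.43]
104 [0.35] [-0.23]
103 [0.55] [-0.06]
102 [0.72] [0.09]
101 [0.87] [0.21]
100 [0.99] [0.3]
99 [1.08] [0.37]
98 [1.15] [0.41]
97 [1.19] [0.42]
96 [1.2] [0.41]
95 [1.19] [0.37]
94 [1.15] [0.3]
93 [1.08] [0.21]
92 [0.99] [0.09]
91 [0.87] [-0.05]
90 [0.72] [-0.21]
89 [1.16] [0.21]
88 [1.6] [0.64]
87 [2.05] [1.07]
86 [2.49] [1.49]
85 [2.94] [1.89]
84 [3.38] [2.28]
83 [3.82] [2.67]
82 [4.21] [3.01]
81 [4.57] [3.32]
80 [4.9] [3.6]
79 [5.19] [3.84]
78 [5.45] [4.05]
77 [5.67] [4.22]
76 [5.87] [4.37]
75 [6.03] [4.47]
74 [6.16] [4.54]
73 [6.27] [4.58]
72 [6.34] [4.59]
71 [6.39] [4.57]
70 [6.4] [4.52]
69 [6.4] [4.46]
68 [6.4] [4.4]
67 [6.4] [4.37]
66 [6.4] [4.35]
65 [6.4] [4.32]
64 [6.4] [4.3]
63 [6.4] [4.27]
62 [6.4] [4.25]
61 [6.4] [4.22]
```

Request:
step_arm(steps=[[1, 0, 0.04, 0, 0, 0, 0], [1, 0, 0.04, 0, 0, 0, 0], [1, 0, 0.04, -0.01, 0, 0, 0], [1, 0, 0.04, -0.01, 0, 0, 0], [1, 0, 0.04, -0.005, 0, 0, 0], [1, 0, 0.04, -0.005, 0, 0, 0], [1, 0, 0.04, -0.005, 0, 0, 0], [1, 0, 0.04, 0, 0, 0, 0], [1, 0, 0.04, 0, 0, 0, 0], [1, 0, 0.04, 0, 0, 0, 0]])

```text
time: 9.45
position: [0.4878, 0.1339, 0.2191]
tool_rot: [0.992, 0.127, 0.0, 0.0]
ft_force: [1.4, 0.4, 8.0]
grip_width: 0.0312
```

```bash
python3 st.py
```

```text
t 9.55 pos [0.4878 0.1338 0.2191] yaw 14.53 tilt [0.05 0.01]
rolled 10.1 mm  x-off -0.06  y_board 96.9  dz 0.82 mm
F [1.61 0.37 7.42] z: [8.  6.8 7.4] Fy_board -0.05 Fx 1.65 M [ 0.04 -0.32 -0.04] grip 0.0311
```

Request:
step_arm(steps=[[1, 0, 0.04, 0, 0, 0, 0], [1, 0, 0.04, 0, 0, 0, 0], [1, 0, 0.04, 0, 0, 0, 0], [1, 0, 0.04, 0.005, 0, 0, 0], [1, 0, 0.04, 0.005, 0, 0, 0], [1, 0, 0.04, 0, 0, 0, 0], [1, 0, 0.04, 0, 0, 0, 0], [1, 0, 0.04, -0.01, 0, 0, 0], [1, 0, 0.04, -0.015, 0, 0, 0], [1, 0, 0.04, -0.015, 0, 0, 0]])

```text
time: 10.55
position: [0.4901, 0.1244, 0.2194]
tool_rot: [0.992, 0.126, 0.0, -0.0]
ft_force: [0.5, 3.3, 3.8]
grip_width: 0.0312
```

```bash
python3 st.py
```

```text
t 10.65 pos [0.4901 0.1243 0.2194] yaw 14.52 tilt [ 0.   -0.01]
rolled 19.9 mm  x-off -0.19  y_board 87.1  dz 1.13 mm
F [1.05 3.56 4.15] z: [3.8 4.1 4.5] Fy_board 3.18 Fx 1.91 M [ 0.6  -0.44  0.06] grip 0.0309
```

Request:
step_arm(steps=[[1, 0, 0.04, -0.015, 0, 0, 0], [1, 0, 0.04, -0.015, 0, 0, 0], [1, 0, 0.04, -0.015, 0, 0, 0], [1, 0, 0.04, -0.015, 0, 0, 0], [1, 0, 0.04, -0.015, 0, 0, 0], [1, 0, 0.04, -0.015, 0, 0, 0], [1, 0, 0.04, -0.01, 0, 0, 0], [1, 0, 0.04, -0.01, 0, 0, 0], [1, 0, 0.04, -0.005, 0, 0, 0], [1, 0, 0.04, -0.005, 0, 0, 0]])

```text
time: 11.65
position: [0.4926, 0.1143, 0.2226]
tool_rot: [0.992, 0.127, -0.0, 0.0]
ft_force: [0.7, 3.3, 6.7]
grip_width: 0.031
```

```bash
python3 st.py
```

```text
t 11.75 pos [0.4926 0.1142 0.2226] yaw 14.54 tilt [-0.02  0.02]
rolled 30.3 mm  x-off -0.33  y_board 76.7  dz 4.32 mm
F [0.92 2.7  6.79] z: [6.7 6.7 6.9] Fy_board 2.38 Fx 1.56 M [ 0.33 -0.34 -0.09] grip 0.0313
```

Request:
step_arm(steps=[[1, 0, 0.04, -0.005, 0, 0, 0], [1, 0, 0.04, -0.005, 0, 0, 0], [1, 0, 0.04, -0.005, 0, 0, 0], [1, 0, 0.04, 0, 0, 0, 0], [1, 0, 0.04, 0, 0, 0, 0], [1, 0, 0.04, 0, 0, 0, 0], [1, 0, 0.04, 0, 0, 0, 0], [1, 0, 0.04, 0, 0, 0, 0], [1, 0, 0.04, 0, 0, 0, 0], [1, 0, 0.04, 0, 0, 0, 0]])

```text
time: 12.75
position: [0.495, 0.1043, 0.2232]
tool_rot: [0.992, 0.127, -0.0, 0.0]
ft_force: [0.2, 0.3, 8.3]
grip_width: 0.031
```

```bash
python3 st.py
```

```text
t 12.85 pos [0.4951 0.1043 0.2232] yaw 14.55 tilt [-0.03  0.05]
rolled 40.5 mm  x-off -0.41  y_board 66.5  dz 4.88 mm
F [0.8  0.51 8.72] z: [8.3 9.2 8.7] Fy_board 0.29 Fx 0.91 M [ 0.01 -0.24  0.07] grip 0.0311
```

Request:
step_arm(steps=[[1, 0, 0.06, 0, 0, 0, 0], [1, 0, 0.06, 0.005, 0, 0, 0], [1, 0, 0.06, 0, 0, 0, 0], [1, 0.005, 0.06, 0, 0, 0, 0], [1, 0, 0.06, 0, 0, 0, 0], [1, 0, 0.06, 0, 0, 0, 0], [1, 0, 0.06, 0, 0, 0, 0], [1, 0.005, 0.06, 0, 0, 0, 0], [1, 0, 0.06, 0, 0, 0, 0], [1, 0, 0.06, 0, 0, 0, 0]])

```text
time: 13.85
position: [0.4988, 0.0899, 0.2231]
tool_rot: [0.992, 0.127, -0.001, 0.0]
ft_force: [0.4, 1.2, 9.0]
grip_width: 0.0312
```

```bash
python3 st.py
```

```text
t 13.95 pos [0.4989 0.0897 0.2231] yaw 14.55 tilt [-0.07  0.05]
rolled 55.6 mm  x-off -0.40  y_board 51.4  dz 4.83 mm
F [0.63 0.63 9.55] z: [ 9.  10.3  9.3] Fy_board 0.45 Fx 0.76 M [-0.01 -0.12  0.02] grip 0.0315
```

Request:
step_arm(steps=[[1, 0, 0.06, 0, 0, 0, 0], [1, 0, 0.06, 0, 0, 0, 0], [1, 0, 0.06, 0, 0, 0, 0], [1, 0, 0.06, 0, 0, 0, 0], [1, 0, 0.06, 0, 0, 0, 0], [1, 0, 0.06, 0, 0, 0, 0], [1, 0, 0.06, 0, 0, 0, 0], [1, 0, 0.06, 0, 0, 0, 0], [1, 0, 0.06, 0, 0, 0, 0], [1, 0, 0.06, 0, 0, 0, 0]])

```text
time: 14.95
position: [0.5025, 0.0753, 0.2231]
tool_rot: [0.992, 0.127, -0.001, 0.0]
ft_force: [-0.0, 0.3, 9.4]
grip_width: 0.0306
```

```bash
python3 st.py; python3 - <<'E'
from h import *
p,d=eyes.camera("side"); cv2.imwrite("pics/s5.png",cv2.resize(p[130:290,60:270,::-1],None,fx=3.6,fy=3.6))
E
```

```text
t 15.05 pos [0.5026 0.0752 0.2231] yaw 14.55 tilt [-0.07  0.05]
rolled 70.6 mm  x-off -0.44  y_board 36.4  dz 4.83 mm
F [ 0.17 -0.47  9.44] z: [9.4 9.4 9.5] Fy_board -0.5 Fx 0.04 M [-0.04 -0.1  -0.08] grip 0.0313
```

View pics/s5.png

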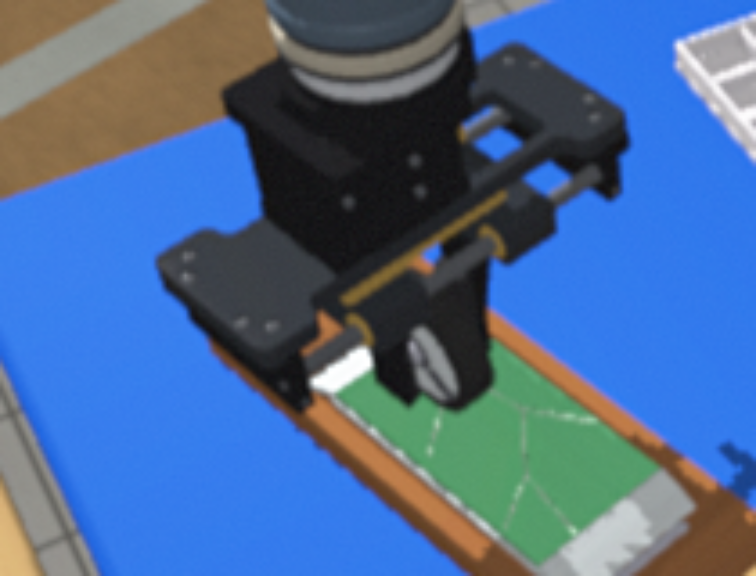

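The wheel stands upright in the jaws. Its rib, near (430,358) in the crop, has turned forward and down as expected, so it is rolling without skidding.

Request:
step_arm(steps=[[1, 0, 0.06, 0, 0, 0, 0], [1, 0, 0.06, 0, 0, 0, 0], [1, 0, 0.06, 0, 0, 0, 0], [1, 0.005, 0.06, 0, 0, 0, 0], [1, 0, 0.06, 0, 0, 0, 0], [1, 0, 0.06, 0, 0, 0, 0], [1, 0, 0.06, 0, 0, 0, 0], [1, 0.005, 0.06, 0, 0, 0, 0], [1, 0, 0.06, 0, 0, 0, 0], [1, 0, 0.06, 0, 0, 0, 0]])

```text
time: 16.1
position: [0.5064, 0.0609, 0.2231]
tool_rot: [0.992, 0.127, -0.001, 0.0]
ft_force: [0.3, 1.0, 10.0]
grip_width: 0.0312
```

```bash
python3 st.py
```

```text
t 16.20 pos [0.5064 0.0608 0.2231] yaw 14.56 tilt [-0.1   0.04]
rolled 85.5 mm  x-off -0.36  y_board 21.5  dz 4.83 mm
F [-0.23  0.61  9.94] z: [10.  10.8  9. ] Fy_board 0.64 Fx -0.07 M [-0.05 -0.06 -0.02] grip 0.0315
```

Request:
step_arm(steps=[[1, 0, 0.06, 0, 0, 0, 0], [1, 0, 0.06, 0, 0, 0, 0], [1, 0, 0.06, 0, 0, 0, 0], [1, 0, 0.06, 0, 0, 0, 0], [1, 0, 0.06, 0, 0, 0, 0], [1, 0, 0.06, 0, 0, 0, 0], [1, 0, 0.06, 0, 0, 0, 0], [1, 0, 0.06, 0, 0, 0, 0], [1, 0, 0.06, 0, 0, 0, 0], [1, 0, 0.06, 0, 0, 0, 0]])

```text
time: 17.2
position: [0.5101, 0.0464, 0.2232]
tool_rot: [0.992, 0.127, -0.001, 0.0]
ft_force: [0.3, 0.3, 10.2]
grip_width: 0.0314
```

```bash
python3 st.py
```

```text
t 17.30 pos [0.5102 0.0462 0.2232] yaw 14.55 tilt [-0.11  0.04]
rolled 100.5 mm  x-off -0.39  y_board 6.5  dz 4.85 mm
F [ 0.14 -0.23 10.3 ] z: [10.2  9.8 10.9] Fy_board -0.26 Fx 0.08 M [-0.04  0.01 -0.03] grip 0.031
```

Request:
step_arm(steps=[[1, 0, 0.06, -0.005, 0, 0, 0], [1, 0, 0.06, 0, 0, 0, 0], [1, 0, 0.06, 0, 0, 0, 0], [1, 0.005, 0.06, 0, 0, 0, 0], [1, 0, 0.06, 0, 0, 0, 0], [1, 0, 0.06, 0, 0, 0, 0], [1, 0, 0.06, 0, 0, 0, 0], [1, 0.005, 0.06, 0, 0, 0, 0], [1, 0, 0.06, 0, 0, 0, 0], [1, 0, 0.06, 0, 0, 0, 0]])

```text
time: 18.3
position: [0.514, 0.0319, 0.2232]
tool_rot: [0.992, 0.127, -0.001, 0.0]
ft_force: [-0.1, 0.3, 9.7]
grip_width: 0.0313
```

```bash
python3 st.py; python3 - <<'E'
from h import *
p,d=eyes.camera("side"); cv2.imwrite("pics/s6.png",cv2.resize(p[130:330,60:310,::-1],None,fx=3,fy=3))
E
```

```text
t 18.40 pos [0.514  0.0318 0.2232] yaw 14.55 tilt [-0.14  0.03]
rolled 115.4 mm  x-off -0.30  y_board -8.4  dz 4.89 mm
F [ 0.12 -0.54  9.53] z: [9.7 9.7 9.2] Fy_board -0.55 Fx -0.02 M [-0.13 -0.04 -0.03] grip 0.0312
```

View pics/s6.png

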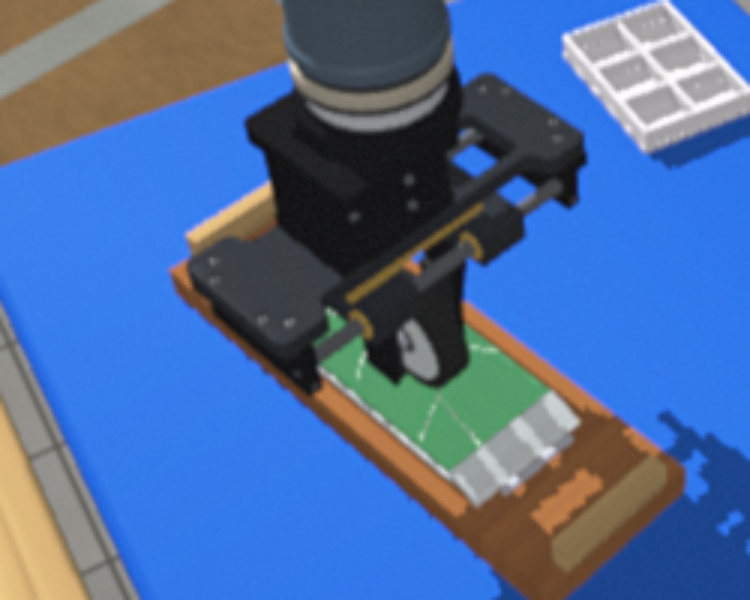

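The rib is now hidden at the bottom, behind the finger, which is right for mid-glass. The force is steady, so I'll carry on.

Request:
step_arm(steps=[[1, 0, 0.06, 0, 0, 0, 0], [1, 0, 0.06, 0, 0, 0, 0], [1, 0, 0.06, 0, 0, 0, 0], [1, 0, 0.06, 0, 0, 0, 0], [1, 0, 0.06, 0, 0, 0, 0], [1, 0, 0.06, 0, 0, 0, 0], [1, 0, 0.06, 0, 0, 0, 0], [1, 0, 0.06, 0, 0, 0, 0], [1, 0, 0.06, 0, 0, 0, 0], [1, 0, 0.06, 0, 0, 0, 0]])

```text
time: 19.45
position: [0.5177, 0.0175, 0.2232]
tool_rot: [0.992, 0.127, -0.001, 0.0]
ft_force: [-0.2, -0.1, 10.4]
grip_width: 0.0314
```

```bash
python3 st.py
```

```text
t 19.55 pos [0.5178 0.0173 0.2232] yaw 14.56 tilt [-0.14  0.03]
rolled 130.4 mm  x-off -0.30  y_board -23.4  dz 4.88 mm
F [-0.64 -0.18 10.1 ] z: [10.4 10.4  9.5] Fy_board -0.01 Fx -0.66 M [-0.08 -0.01  0.01] grip 0.0312
```

Request:
step_arm(steps=[[1, 0, 0.06, -0.005, 0, 0, 0], [1, 0, 0.06, 0, 0, 0, 0], [1, 0, 0.06, 0, 0, 0, 0], [1, 0.005, 0.06, 0, 0, 0, 0], [1, 0, 0.06, 0, 0, 0, 0], [1, 0, 0.06, 0, 0, 0, 0], [1, 0, 0.06, 0, 0, 0, 0], [1, 0.005, 0.06, 0, 0, 0, 0], [1, 0, 0.06, 0, 0, 0, 0], [1, 0, 0.06, 0, 0, 0, 0]])

```text
time: 20.55
position: [0.5216, 0.003, 0.2232]
tool_rot: [0.992, 0.127, -0.002, 0.0]
ft_force: [-0.8, 0.1, 8.6]
grip_width: 0.0312
```

```bash
python3 st.py
```

```text
t 20.65 pos [0.5216 0.0029 0.2232] yaw 14.55 tilt [-0.17  0.01]
rolled 145.4 mm  x-off -0.22  y_board -38.4  dz 4.91 mm
F [-0.56 -0.05  8.78] z: [8.6 9.3 8.4] Fy_board 0.09 Fx -0.56 M [-0.03  0.06 -0.02] grip 0.031
```

Request:
step_arm(steps=[[1, 0, 0.06, 0, 0, 0, 0], [1, 0, 0.06, 0, 0, 0, 0], [1, 0, 0.06, 0, 0, 0, 0], [1, 0, 0.06, 0, 0, 0, 0], [1, 0, 0.06, 0, 0, 0, 0], [1, 0, 0.06, 0, 0, 0, 0], [1, 0, 0.06, 0, 0, 0, 0], [1, 0, 0.06, 0, 0, 0, 0], [1, 0, 0.06, 0, 0, 0, 0], [1, 0, 0.06, 0, 0, 0, 0]])

```text
time: 21.65
position: [0.5253, -0.0115, 0.2232]
tool_rot: [0.992, 0.127, -0.002, 0.0]
ft_force: [-0.2, 0.4, 9.7]
grip_width: 0.031
```

```bash
python3 st.py
```

```text
t 21.75 pos [ 0.5254 -0.0117  0.2232] yaw 14.55 tilt [-0.17  0.01]
rolled 160.3 mm  x-off -0.23  y_board -53.3  dz 4.88 mm
F [ 0.32 -0.06  8.85] z: [9.7 8.3 8.6] Fy_board -0.14 Fx 0.29 M [-0.03  0.04 -0.03] grip 0.0314
```

Request:
step_arm(steps=[[1, 0, 0.06, 0, 0, 0, 0], [1, 0, 0.06, 0, 0, 0, 0], [1, 0, 0.06, 0, 0, 0, 0], [1, 0, 0.06, 0, 0, 0, 0], [1, 0, 0.06, 0, 0, 0, 0], [1, 0, 0.06, 0, 0, 0, 0], [1, 0, 0.06, 0, 0, 0, 0], [1, 0, 0.06, 0, 0, 0, 0], [1, 0, 0.06, 0, 0, 0, 0], [1, 0, 0.06, 0, 0, 0, 0]])

```text
time: 22.75
position: [0.5291, -0.026, 0.2231]
tool_rot: [0.992, 0.127, -0.002, -0.0]
ft_force: [-0.9, 0.1, 8.2]
grip_width: 0.0314
```

```bash
python3 st.py
```

```text
t 22.85 pos [ 0.5291 -0.0262  0.2231] yaw 14.56 tilt [-0.17  0.01]
rolled 175.3 mm  x-off -0.23  y_board -68.3  dz 4.83 mm
F [-0.76 -0.44  8.38] z: [8.2 8.1 8.8] Fy_board -0.23 Fx -0.84 M [-0.07  0.03 -0.03] grip 0.0311
```

Request:
step_arm(steps=[[1, 0, 0.04, 0, 0, 0, 0], [1, 0, 0.04, 0, 0, 0, 0], [1, 0, 0.04, 0, 0, 0, 0], [1, 0, 0.04, 0, 0, 0, 0], [1, 0, 0.04, 0.005, 0, 0, 0], [1, 0, 0.04, 0.005, 0, 0, 0], [1, 0, 0.04, 0.005, 0, 0, 0], [1, 0, 0.04, 0.005, 0, 0, 0], [1, 0, 0.04, 0.01, 0, 0, 0], [1, 0, 0.04, 0.01, 0, 0, 0]])

```text
time: 23.85
position: [0.5317, -0.0361, 0.222]
tool_rot: [0.992, 0.127, -0.001, 0.0]
ft_force: [-0.4, -1.8, 6.6]
grip_width: 0.0313
```

```bash
python3 st.py
```

```text
t 23.95 pos [ 0.5317 -0.0362  0.2219] yaw 14.60 tilt [-0.17  0.06]
rolled 185.7 mm  x-off -0.26  y_board -78.7  dz 3.61 mm
F [-0.25 -2.72  6.45] z: [6.6 5.7 7. ] Fy_board -2.56 Fx -0.93 M [-0.47  0.08 -0.03] grip 0.0311
```

Request:
step_arm(steps=[[1, 0, 0.04, 0.01, 0, 0, 0], [1, 0, 0.04, 0.015, 0, 0, 0], [1, 0, 0.04, 0.015, 0, 0, 0], [1, 0, 0.04, 0.015, 0, 0, 0], [1, 0, 0.04, 0.015, 0, 0, 0], [1, 0, 0.04, 0.02, 0, 0, 0], [1, 0, 0.04, 0.015, 0, 0, 0], [1, 0, 0.04, 0.02, 0, 0, 0], [1, 0, 0.04, 0.015, 0, 0, 0], [1, 0, 0.04, 0.015, 0, 0, 0]])

```text
time: 24.95
position: [0.5342, -0.0458, 0.2184]
tool_rot: [0.992, 0.127, -0.001, 0.0]
ft_force: [-0.4, -0.5, 12.7]
grip_width: 0.0311
```

```bash
python3 st.py
```

```text
t 25.05 pos [ 0.5342 -0.0458  0.2185] yaw 14.58 tilt [-0.16  0.04]
rolled 195.6 mm  x-off -0.26  y_board -88.6  dz 0.24 mm
F [-1.12 -1.29 10.92] z: [12.7 10.4  9.7] Fy_board -0.97 Fx -1.41 M [-0.31  0.19 -0.01] grip 0.0311
```

Request:
step_arm(steps=[[1, 0, 0.04, -0.005, 0, 0, 0], [1, 0, 0.04, -0.005, 0, 0, 0], [1, 0, 0.04, -0.005, 0, 0, 0], [1, 0, 0.04, -0.005, 0, 0, 0], [1, 0, 0.04, -0.005, 0, 0, 0], [1, 0, 0.04, 0, 0, 0, 0], [1, 0, 0.04, 0, 0, 0, 0], [1, 0, 0.04, 0, 0, 0, 0], [1, 0, 0.04, 0, 0, 0, 0], [1, 0, 0.04, 0, 0, 0, 0]])

```text
time: 26.05
position: [0.5366, -0.0551, 0.219]
tool_rot: [0.992, 0.127, -0.002, 0.0]
ft_force: [-0.7, -1.0, 8.9]
grip_width: 0.0316
```

```bash
python3 st.py; python3 - <<'E'
from h import *
p,d=eyes.camera("side"); cv2.imwrite("pics/s7.png",cv2.resize(p[150:350,100:310,::-1],None,fx=3,fy=3))
E
```

```text
t 26.15 pos [ 0.5366 -0.0552  0.219 ] yaw 14.58 tilt [-0.17  0.02]
rolled 205.3 mm  x-off -0.28  y_board -98.3  dz 0.68 mm
F [-0.7  -1.17  9.09] z: [8.9 9.5 8.9] Fy_board -0.96 Fx -0.97 M [-0.19  0.04  0.01] grip 0.0313
```

View pics/s7.png

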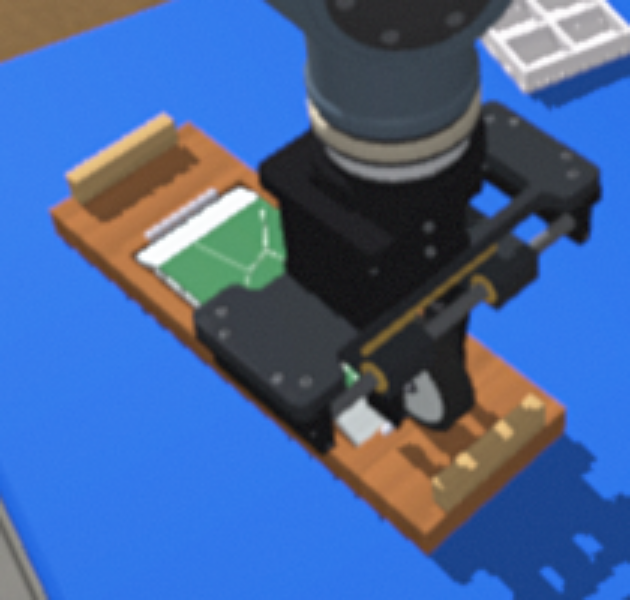

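Request:
step_arm(steps=[[1, 0, 0.04, 0, 0, 0, 0], [1, 0, 0.04, 0.005, 0, 0, 0], [1, 0, 0.04, 0.005, 0, 0, 0], [1, 0, 0.04, 0.005, 0, 0, 0], [1, 0, 0.04, 0.01, 0, 0, 0], [1, 0, 0.04, 0.005, 0, 0, 0], [1, 0, 0.04, 0.005, 0, 0, 0], [1, 0, 0.04, 0, 0, 0, 0], [1, 0, 0.02, 0, 0, 0, 0], [1, 0, 0, 0, 0, 0, 0]])

```text
time: 27.2
position: [0.5387, -0.0633, 0.2181]
tool_rot: [0.992, 0.127, -0.002, -0.0]
ft_force: [-1.6, -0.2, 8.9]
grip_width: 0.0313
```

```bash
python3 st.py; python3 - <<'E'
from h import *
p,d=eyes.camera("side"); cv2.imwrite("pics/s8.png",cv2.resize(p[180:350,150:310,::-1],None,fx=3.5,fy=3.5))
E
```

```text
t 27.30 pos [ 0.5387 -0.0633  0.2181] yaw 14.57 tilt [-0.18 -0.  ]
rolled 213.6 mm  x-off -0.28  y_board -106.6  dz -0.24 mm
F [-1.08 -0.32  9.11] z: [8.9 9.2 9.3] Fy_board -0.03 Fx -1.13 M [-0.05  0.09  0.03] grip 0.0312
```

View pics/s8.png

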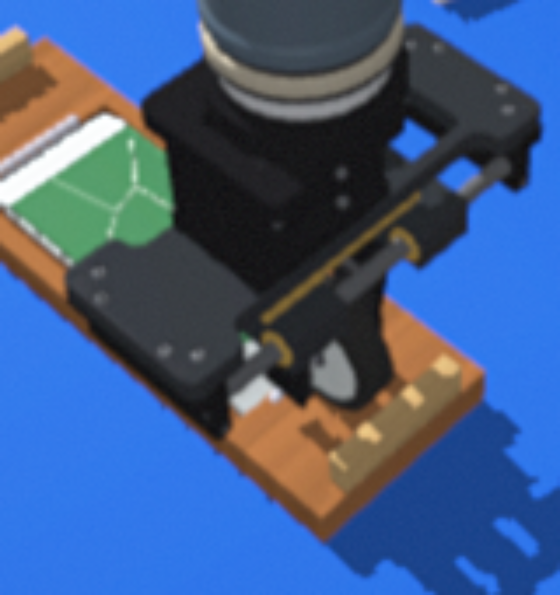

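Request:
step_arm(steps=[[1, 0, 0, -0.01, 0, 0, 0], [1, 0, 0, -0.01, 0, 0, 0], [1, 0, 0, -0.01, 0, 0, 0], [1, 0, 0, -0.005, 0, 0, 0], [1, 0, 0, 0, 0, 0, 0], [1, 0, 0, 0, 0, 0, 0], [1, 0, 0, 0, 0, 0, 0], [1, 0, 0, 0, 0, 0, 0], [1, 0, 0, 0, 0, 0, 0], [1, 0, 0, 0, 0, 0, 0]], squeeze=20)

```text
time: 28.35
position: [0.5397, -0.0628, 0.2183]
tool_rot: [0.992, 0.126, 0.0, -0.0]
ft_force: [-1.6, 0.2, -0.8]
grip_width: 0.0315
```

```bash
python3 st.py
```

```text
t 28.45 pos [ 0.5401 -0.0628  0.2184] yaw 14.52 tilt [0.08 0.02]
rolled 213.6 mm  x-off 1.19  y_board -106.6  dz 0.12 mm
F [-0.69 -0.18 -1.55] z: [-0.8 -1.3 -2.6] Fy_board -0.0 Fx -0.72 M [-0.05  0.03 -0.07] grip 0.0317
```

Request:
step_arm(steps=[[1, 0, 0, 0.01, 0, 0, 0], [1, 0, 0, 0, 0, 0, 0], [1, 0, 0, 0, 0, 0, 0], [1, 0, 0, 0, 0, 0, 0], [1, 0, 0, 0, 0, 0, 0], [1, 0, 0, 0, 0, 0, 0], [1, 0, 0, 0, 0, 0, 0], [1, 0, 0, 0, 0, 0, 0], [1, 0, 0, 0, 0, 0, 0], [1, 0, 0, 0, 0, 0, 0]], squeeze=20)

```text
time: 29.45
position: [0.5397, -0.0628, 0.2184]
tool_rot: [0.992, 0.126, 0.0, 0.0]
ft_force: [0.4, 0.3, -2.1]
grip_width: 0.032
```

```bash
python3 st.py
```

```text
t 29.55 pos [ 0.5397 -0.0628  0.2184] yaw 14.53 tilt [0.02 0.01]
rolled 213.5 mm  x-off 0.81  y_board -106.5  dz 0.13 mm
F [ 0.15  0.49 -1.87] z: [-2.1 -2.3 -1.2] Fy_board 0.44 Fx 0.27 M [ 0.02 -0.26  0.03] grip 0.0316
```

Request:
step_arm(steps=[[1, 0, 0, 0.01, 0, 0, 0], [1, 0, 0, 0, 0, 0, 0], [1, 0, 0, 0.005, 0, 0, 0], [1, 0, 0, 0, 0, 0, 0], [1, 0, 0, 0, 0, 0, 0], [1, 0, 0, 0, 0, 0, 0], [1, 0, 0, 0, 0, 0, 0], [1, 0, 0, 0, 0, 0, 0], [1, 0, 0, 0, 0, 0, 0], [1, 0, 0, 0, 0, 0, 0]], squeeze=20)

```text
time: 30.55
position: [0.5398, -0.0629, 0.2182]
tool_rot: [0.992, 0.127, 0.0, 0.0]
ft_force: [-0.2, 0.5, 4.8]
grip_width: 0.0317
```

```bash
python3 st.py
```

```text
t 30.65 pos [ 0.5398 -0.0629  0.2182] yaw 14.53 tilt [0.02 0.01]
rolled 213.5 mm  x-off 0.84  y_board -106.5  dz -0.14 mm
F [0.19 0.6  4.54] z: [4.8 4.7 4.1] Fy_board 0.53 Fx 0.34 M [ 0.   -0.22 -0.03] grip 0.0313
```

Request:
step_arm(steps=[[1, 0, 0, -0.01, 0, 0, 0], [1, 0, 0, 0, 0, 0, 0], [1, 0, 0, 0, 0, 0, 0], [0.25, 0, 0, 0, 0, 0, 0], [0.23, 0, 0, 0, 0, 0, 0], [0.21, 0, 0, 0, 0, 0, 0], [0.18, 0, 0, 0, 0, 0, 0], [0.15, 0, 0, 0, 0, 0, 0], [0.1, 0, 0, 0, 0, 0, 0], [0.05, 0, 0, 0, 0, 0, 0]], squeeze=6)

```text
time: 31.65
position: [0.5395, -0.0628, 0.2181]
tool_rot: [0.992, 0.126, -0.0, -0.0]
ft_force: [-0.2, 0.5, -0.3]
grip_width: 0.0399
```

```bash
python3 st.py;  python3 - <<'E'
from h import *
p,d=eyes.camera("wrist"); cv2.imwrite("pics/w9.png",p[:,:,::-1])
p,d=eyes.camera("side"); cv2.imwrite("pics/s9.png",cv2.resize(p[180:350,150:310,::-1],None,fx=3.5,fy=3.5))
E
```

```text
t 31.75 pos [ 0.5396 -0.0628  0.2182] yaw 14.53 tilt [-0.01 -0.01]
rolled 213.4 mm  x-off 0.67  y_board -106.4  dz -0.08 mm
F [-0.11  0.63 -0.39] z: [-0.3 -0.4 -0.5] Fy_board 0.64 Fx 0.06 M [ 0.03 -0.13  0.04] grip 0.0408
```

View pics/w9.png

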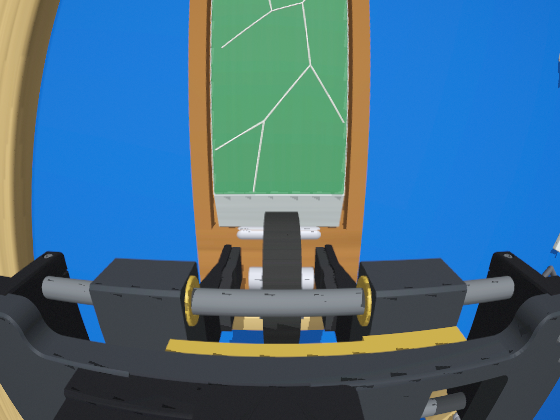

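View pics/s9.png

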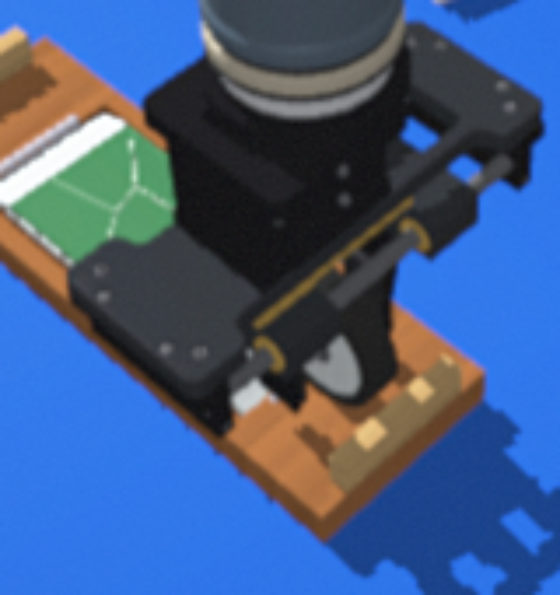

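Request:
step_arm(steps=[[-0.3, 0, 0, 0, 0, 0, 0], [-0.6, 0, 0, 0, 0, 0, 0], [-0.6, 0, 0, 0, 0, 0, 0], [-0.6, 0, 0, -0.2, 0, 0, 0], [-0.6, 0, 0, -0.4, 0, 0, 0], [-0.6, 0, 0, -0.6, 0, 0, 0], [-0.6, 0, 0, -0.8, 0, 0, 0], [-0.6, 0, 0, -1, 0, 0, 0], [-0.6, 0, 0, -1, 0, 0, 0], [-0.6, 0, 0, -1, 0, 0, 0]])

```text
time: 32.85
position: [0.5394, -0.0627, 0.3451]
tool_rot: [0.992, 0.126, 0.0, 0.0]
ft_force: [-0.0, -0.4, -0.4]
grip_width: 0.0696
```

Request:
step_arm(steps=[[-0.6, 0, -0.5, -1, 0, 0, 0], [-0.6, 0, -0.8, -0.5, 0, 0, 0], [-0.6, 0, -0.8, 0, 0, 0, 0], [-0.6, 0, -0.8, 0, 0, 0, 0], [-0.6, 0, -0.8, 0, 0, 0, 0], [-0.6, 0, -0.5, 0, 0, 0, 0], [-0.6, 0, 0, 0, 0, 0, 0], [-0.6, 0, 0, 0, 0, 0, 0], [-0.6, 0, 0, 0, 0, 0, 0], [-0.6, 0, 0, 0, 0, 0, 0]])

```text
time: 33.85
position: [0.5136, 0.0381, 0.3807]
tool_rot: [0.992, 0.126, 0.0, 0.0]
ft_force: [-0.2, -0.6, -1.1]
grip_width: 0.0697
```

```bash
python3 - <<'E'
from h import *
o=status.get_obs(); print(o['time'],o['position'],o['ft_force'])
K,R,t=info("wrist")
p,d=eyes.camera("wrist"); cv2.imwrite("pics/w10.png",p[:,:,::-1]); np.savez("w10.npz",p=p,R=R,t=t)
p,d=eyes.camera("side"); cv2.imwrite("pics/s10.png",cv2.resize(p[200:350,150:310,::-1],None,fx=3.8,fy=3.8)); cv2.imwrite("pics/s10f.png",p[:,:,::-1])
p,d=eyes.camera("top"); cv2.imwrite("pics/t10.png",p[:,:,::-1])
E
```

```text
33.85 [0.51363979 0.03808177 0.38073878] [-0.22756432 -0.56504216 -1.09489232]
```

View pics/s10.png

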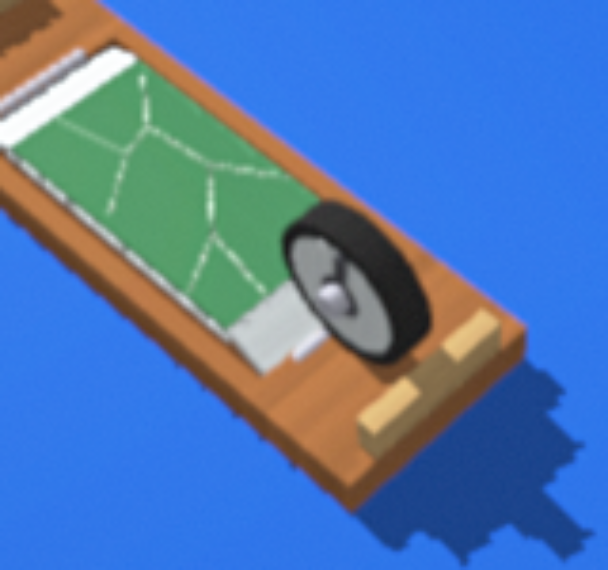

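View pics/w10.png

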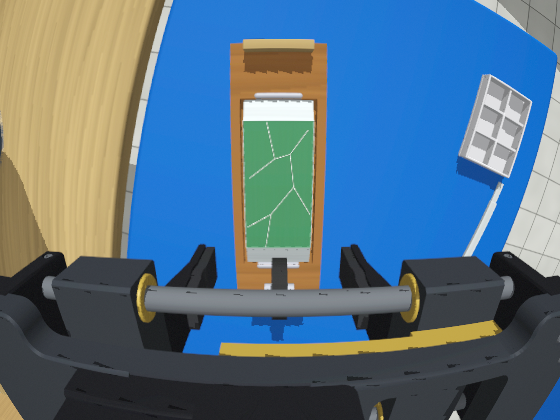

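View pics/t10.png

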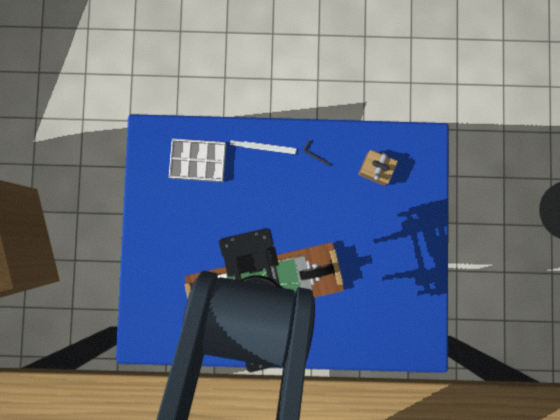

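```bash
python3 - <<'E'
from h import *
p=cv2.imread("pics/s10f.png"); x0,y0,f=215,245,12; a=cv2.resize(p[y0:y0+55,x0:x0+55],None,fx=f,fy=f,interpolation=cv2.INTER_CUBIC)
K,R,t=info("side"); th=np.radians(14.55); ex=np.array([np.cos(th),np.sin(th),0]); ey=np.array([-np.sin(th),np.cos(th),0])
def pr(X): q=K@(R@X+t); return q[:2]/q[2]
s=onplane("side",*(np.array([330,295])/3.8+[150,200]),.054); print("near pin end",s)
c=s+.016*ex; c0=np.array([.5141,.0412]); print("centre",c,"board y",(c[:2]-c0)@ey[:2],"x",(c[:2]-c0)@ex[:2])
for ang in (0,30,-30):
    r=np.radians(ang); P=c-.008*ex+.019*(np.cos(r)*np.array([0,0,1])+np.sin(r)*ey); u=(pr(P)-[x0,y0]+.5)*f; cv2.circle(a,tuple(int(v) for v in u),5,(0,0,255) if ang==0 else (0,255,255),1); print(ang,pr(P))
cv2.imwrite("pics/s10z.png",a[:600])
E
```

```text
near pin end [ 0.52955713 -0.06395754  0.054     ]
centre [ 0.54504399 -0.05993795  0.054     ] board y -0.10566822428515334 x 0.00454321858854325
0 [240.17410033 266.46964298]
30 [235.70446554 263.99967048]
-30 [244.85635677 271.143085  ]
```

View pics/s10z.png

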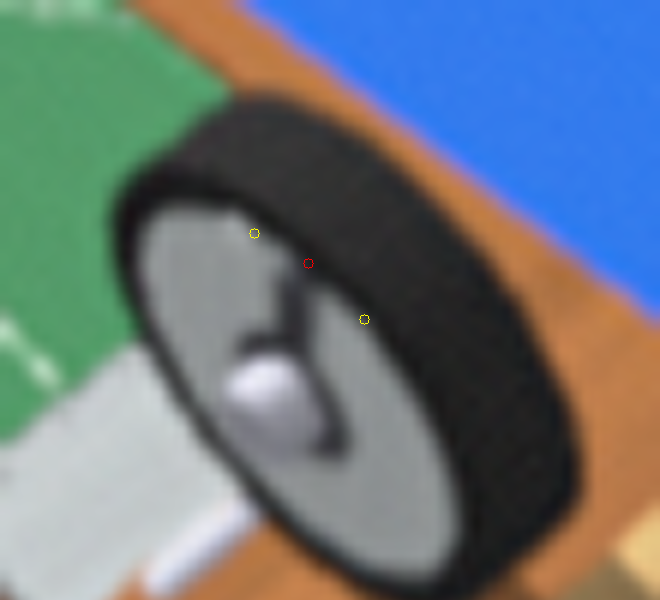

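Request:
step_arm(steps=[[-0.6, 0, 0.6, 0, 0, 0, 0], [-0.6, 0, 0.8, 0, 0, 0, 0], [-0.6, 0, 0.8, 0, 0, 0, 0], [-0.6, 0, 1, 0, 0, 0, 0], [-0.6, 0, 1, 0, 0, 0, 0], [-0.6, 0, 0.8, 0, 0, 0, 0], [-0.6, 0, 0.6, 0, 0, 0, 0], [-0.6, 0, 0.4, 0, 0, 0, 0], [-0.6, 0, 0, 0, 0, 0, 0], [-0.6, 0, 0, 0, 0, 0, 0]])

```text
time: 35.0
position: [0.5507, -0.1061, 0.3806]
tool_rot: [0.992, 0.126, -0.0, -0.0]
ft_force: [-1.1, -0.1, 0.5]
grip_width: 0.0695
```

```bash
python3 - <<'E'
from h import *
o=status.get_obs(); print(o['time'],o['position'],o['ft_force'])
K,R,t=info("wrist")
p,d=eyes.camera("wrist"); np.savez("w11.npz",p=p,R=R,t=t)
cv2.imwrite("pics/w11.png",p[:,:,::-1])
E
```

```text
35.0 [ 0.55069481 -0.10614841  0.38057072] [-1.11257004 -0.13320903  0.52304213]
```

View pics/w11.png

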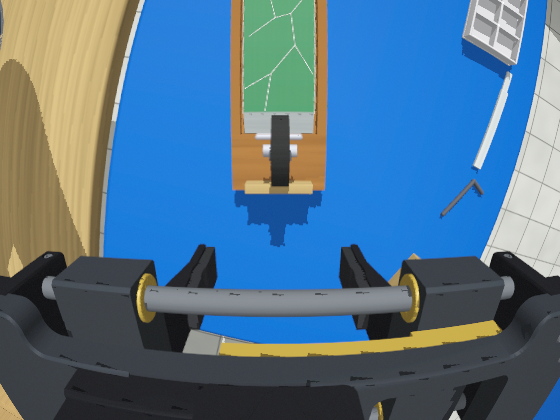

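```bash
python3 - <<'E'
from h import *
z=np.load("w11.npz"); K=info("wrist")[0]; I=(K,z['R'],z['t'])
cv2.imwrite("pics/w11c.png",cv2.resize(z['p'][100:210,220:340,::-1],None,fx=5,fy=5,interpolation=cv2.INTER_CUBIC))
E
```

```text
(no output)
```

View pics/w11c.png

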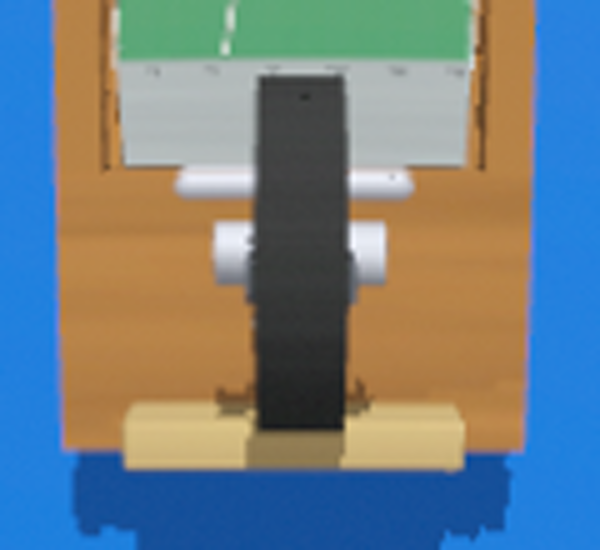

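```bash
python3 - <<'E'
from h import *
z=np.load("w11.npz"); K=info("wrist")[0]; I=(K,z['R'],z['t'])
c0=np.array([.5141,.0412]); th=np.radians(14.55); ex=np.array([np.cos(th),np.sin(th)]); ey=np.array([-np.sin(th),np.cos(th)])
def b(u,v,h):
    P=fplane(220+u/5,100+v/5,h,*I); r=P[:2]-c0; return np.array([r@ex,r@ey]).round(4)
print("pin ends (board x,y)",b(214,250,.056),b(386,250,.056))
print("ridge ends",b(176,183,.021),b(413,183,.021)); print("stop face top",b(126,405,.038),b(463,405,.038)); print("board sides",b(60,330,.02),b(529,330,.02))
E
```

```text
pin ends (board x,y) [-0.0168 -0.1064] [ 0.0155 -0.1064]
ridge ends [-0.0262 -0.0964] [ 0.0231 -0.0964]
stop face top [-0.0359 -0.1401] [ 0.0326 -0.1401]
board sides [-0.0515 -0.1275] [ 0.0484 -0.1275]
```

```bash
python3 - <<'E'
from rig import robot,status
print(robot.hand_in()); print(status.get_obs()['time'])
E
```

```text
the job is handed in; nothing more can be done
None
the job is handed in; nothing more can be done
```

I pinched the wheel by its axle pin and rolled it once from the start rest over the full length of the glass. It now stands released in the far rest. I handed the job in at about 35 s of the 72 s; no verdict is reported.

**Pressure:** The two fixed cameras put the glass about 6.4 mm above the board, and the force felt agreed. I read the force only after each 10 or 15 mm of travel. On the glass the tool force was 8.4 to 10.3 N, which makes about 11 to 13 N of contact with the wheel's assumed 2.5 N weight. Nothing was measured between those readings.

**Final checks:**
- The wheel is about 1 mm sideways of the far rest's middle and within 1 mm of it along the track.
- The axle pin lies across the track, and the rib is on top to within about 10 degrees by eye.
- The fingers are clear of everything, and the bystanders were never approached.

**Disagreements:**
- The side camera put the wheel about 4.5 mm off sideways. I trusted the wrist view of wheel and board together, which gave 0.9 mm. Either is inside the 8 mm limit.
- While I eased the load off in the far rest, the tool slid 1 to 1.5 mm sideways.
- For about a second it then carried most of the wheel's weight, with the wheel perhaps 0.1 mm clear of the board. I lowered it again before opening the fingers.

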